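# Printed test panel from granite plate to sloped viewing rest

### The job

The thin printed test panel lying flat on the black granite plate is too thin to get a proper grip on where it lies: slide it lengthwise until a good third of it sticks out over the plate's edge, and grip it by the part that sticks out. Set it colours up on the sloped sample rest, long edge down on the ledge and roughly centred, bringing it to the board's slope and laying it flat against the board before you let go. Do not drop it, and leave the caliper, the two cans and the stack of can ends where they are.

Things in the scene. Friction and masses are not known exactly. Their poses are not given: they have to be found in the camera images.
- panel: the test panel: thin white metal sheet 180 x 50 x 2.4 mm, about 60 g, six coloured swatches on its upper face. Origin at the centre of its underside; x along its length, y across its width, z out of the printed face. It lies on the granite roughly parallel to the 300 mm sides and slides easily (friction about 0.25) when pressed lightly and dragged
- panel_end_a (a point): middle of the panel's short edge at its +x end, 90 mm from the centre
- panel_end_b (a point): middle of the panel's short edge at its -x end, 90 mm from the centre
- granite: black granite surface plate, fixed, 200 mm (its x) by 300 mm (its y), top face 65 mm above the bench; 50 mm slab on three 15 mm feet. Origin under its centre, at bench height. The panel lies on the half towards the robot, the caliper on the other. It stands left or right, the sloped rest on the other side, with clear bench between them
- board: sloped aluminium board of the sample rest, fixed: 90 mm wide, at 35 degrees, facing the robot. Origin midway along the line where face and ledge meet, 70 mm above the bench; x up the slope (face ends 65 mm up), y along the ledge, z out of the face. Ledge: 90 mm strip, 4 mm thick, 12 mm out from the face. The panel is longer: its ends stand free
- stand: foot and post under the sloped board, fixed: grey foot plate 120 x 90 x 10 mm, steel post; origin under the foot's centre, x away from the robot
- rest (a point): the point on the board's face, 25 mm up from the ledge and midway along it, where the middle of the panel's underside belongs
- caliper: digital caliper, steel beam 235 mm long with black display body, about 75 mm over its jaws and 13 mm high, lying on the back half of the granite plate; a bystander, origin under its middle
- printed_can: drinks can, white with coloured bands, 66 mm diameter, 115 mm tall, standing near the front of the bench; a bystander
- plain_can: bare aluminium drinks can, 66 mm diameter, 115 mm tall, at the back of the bench; a bystander
- can_ends: low stack of round can ends, 60 mm diameter, 25 mm high; a bystander
Mind the look-alikes: they are no part of the job. Of the things like the panel, leave any that is blue, green or red; of the rest the larger one is meant.

How it is judged:
On the way, in this order (a step that is already met when the one before it is completed fails the run):
1. the panel, lying flat on the granite, sticks out over an edge by at least 30 mm ((y of any of panel_end_a, panel_end_b in the frame of granite above 0.18 m or y of any of panel_end_a, panel_end_b in the frame of granite below -0.18 m or x of any of panel_end_a, panel_end_b in the frame of granite above 0.13 m or x of any of panel_end_a, panel_end_b in the frame of granite below -0.13 m) and z of panel in the frame of granite between 0.06 and 0.072 m and angle between panel's own z axis and vertical below 0.1 rad), for 0.1 s.
2. the panel is held by the fingers and lifted clear of the granite (z of panel in the frame of granite above 0.085 m and contact force between the fingers and panel above 1 N), for 0.1 s.
3. still held, the panel lies along the board at its slope (within 12 degrees) and within 12 mm of its face (angle between the z axis of panel and the z axis of board, either way round below 0.21 rad and angle between the x axis of panel and the y axis of board, either way round below 0.2 rad and z of panel in the frame of board between -0.004 and 0.012 m and x of panel in the frame of board between 0.015 and 0.045 m and y of panel in the frame of board between -0.035 and 0.035 m and contact force between the fingers and panel above 1 N), for 0.1 s.
At the end, for the whole second after the job is handed in: Panel released, at rest on the rest: flat on the board (7 deg, 6 mm), printed face up, long side along the ledge (11 deg), lower edge on the ledge (within 6 mm), middle within 30 mm of the board's middle. Caliper, both cans and can ends as before (30 mm) (angle between the z axis of panel and the z axis of board, either way round below 0.12 rad and angle between the x axis of panel and the y axis of board, either way round below 0.2 rad and z of panel in the frame of board between -0.004 and 0.006 m and x of panel in the frame of board between 0.018 and 0.031 m and y of panel in the frame of board between -0.03 and 0.03 m and angle between panel's own z axis and vertical below 1.2 rad and linear speed of panel below 0.02 m/s and angular speed of panel below 0.1 rad/s and contact force between the fingers and panel below 0.05 N and distance of each of caliper, printed_can, plain_can, can_ends from where it was at the start of the episode below 0.03 m and angle between each of caliper, printed_can, plain_can, can_ends's own z axis and vertical below 0.15 rad); the robot touches nothing.
It fails at once if the panel is dropped on the bench (height (world z) of panel below 0.04 m).
It fails at once if a bystander (caliper, can, can ends) is moved more than 30 mm or knocked over (distance of any of caliper, printed_can, plain_can, can_ends from where it was at the start of the episode above 0.03 m or angle between any of caliper, printed_can, plain_can, can_ends's own z axis and vertical above 0.4 rad).
It also fails if it takes over 54 s, if anything falls off the work surface, if the arm or the gripper's body presses on something with over 40 N, if the wrist force passes 120 N, or if a joint passes its speed limit or range.

### The arm

A 7-joint arm with a two-finger parallel gripper is mounted at the origin on the work surface. World frame = base frame: x ahead of the robot, y to its left, z up, the work surface at z = 0. Lengths are in m, angles in rad, forces in N, time in s.
With the tool pointing down it reaches from about 0.4 to 0.85 m from the base axis. Payload 6.9 kg.
Tool frame: the origin (TCP) lies at the centre of the arm's flange, where the gripper is bolted on; the fingertips stand 173 mm ahead of it and the grasp point (between the pads) lies 155 mm ahead of it; y points along the fingers, x is the direction in which the jaws open and shut, and the axes are right-handed (so a half turn about y gives the same grasp; the last joint's range is limited). The gripper opens to 85 mm and grips with 20 to 120 N. Pads are 22 mm wide; open, the fingers measure 114 mm over their backs; the gripper's body (76 mm by 85 mm) begins 54 mm behind the grasp point. The pads swing forward as they close: fully open they stand 13 mm farther back than shut.
Start: joints at [-1.048, 0.507, -0.238, 1.5, 0.126, 1.149, -0.155], TCP at [0.254, 0.571, 0.405] pointing down, gripper open.
Joint ranges: [-3.08, 3.08], [-0.24, 2.05], [-1.43, 1.35], [0, 2.5], [-1.52, 4.66], [0.17, 1.96], [-2.89, 2.89]. Speed limits (rad/s): [2.39, 2.39, 3.14, 3.14, 3.14, 3.14, 3.14].

### API

Orientations are given as a rotation vector (axis times angle).
In Python, from station import arm gives the robot as it stands.
- The arm moves only by the tool jog_arm, never from a script. Its argument "motion" is a list that holds one entry, the list of rows, each a list of 7 numbers: the shift along the world's x, y, z in cm, then the turn, a rotation vector about the world's x, y, z in rad, then the finger opening in cm, from 0 to 8.54. A call has 1 to 20 rows; each row shifts and turns the commanded pose from where the row before left it; what a row does not reach is not made up. A row lasts 1/12 s, in which the tool goes at most 41.7 mm and 7.16 degrees, less where a joint would pass 70% of its speed; a pose out of reach is approached as far as the arm can. A call is refused whole if a number of a shift passes 4.17 or a number of a turn 0.125, either way. A call with a gripper value outside its range is refused whole. The fingers move at their own pace and stop on an object; "force" is the grip in N (left out, the last holds). Time passes only in rows, so rows that do not move let the fingers close. It gives the time, the measured TCP pose, the force and the opening at its end, in the units of the state.
- arm.state(): the state, without advancing time (a new reading comes with each control period).
- arm.snapshot(name): name is "side" or "top" or "wrist"; returns the picture (420x560x3 uint8, red, green, blue); there is no depth.
- arm.get_calibration(name): a dict with "vfov" (degrees; the focal length in pixels is half the picture's height over the tangent of half this angle, whatever the lens; pixels are square), "cx", "cy" (the principal point, pixels), "k1" (the pictures are not rectified: a ray, as slopes to the right and down, at radius r is drawn at 1 + k1 r^2 times it, then the intrinsics apply), "eye" and "rotation" of the camera in the world. Camera axes: x right, y down, z forward; pixel columns grow to the right and rows downward; lengths in m; the calibration is good to about 2 mm. A picture is of the moment at which its call begins: read the wrist's pose just before it. get_calibration takes no time and is no camera call; for the wrist camera it gives the pose at the moment of the call.
- arm.hand_in(): hands the job in, once; it reports no verdict.
The state is a dict: "t": time; "q": joint angles; "joint_velocities": joint speeds; "joint_efforts": joint torques, N m; "ee_pos": TCP position; "eef_rot": TCP orientation; "ft_force": force on the tool from outside, world axes, zero at the start; "torque": the same for the moment, N m; "gripper_width": finger opening in m.
Only numpy, scipy, OpenCV 4.12 (cv2) and the standard library are available. Lean on these libraries where they do the work, as an engineer would, in place of code of your own. Each camera call takes 0.05 s, during which the arm holds its last target. There are 200 camera calls.

## Working session

There is one attempt and no reset: what is moved stays moved. The work goes in short steps, Python scripts to look and compute and a tool call to move; the robot and the scene stay as the last step left them, time stands still between calls to the robot, and variables do not carry over. Pictures are saved under pics/ and viewed, about 8 in all and at most 12, crops included, and the job is handed in when it is done.

Besides the shell and the picture viewer there is one more tool, called after "Request:" as a command line: name --argument value ..., lists and objects as JSON in quotes. jog_arm: Moves the arm, as the interface text tells. Its arguments: {"type":"object","properties":{"motion":{"type":"array"},"force":{"type":"number"}},"required":["motion"]}

```bash
ls; mkdir -p pics; cat > h.py <<'E'
import numpy as np, cv2, os
from station import arm
from scipy.spatial.transform import Rotation as R
def cal(n): 
    c=arm.get_calibration(n); c['f']=210/np.tan(np.radians(c['vfov'])/2); return c
def ray(c,u,v):
    d=np.array([(u-c['cx'])/c['f'],(v-c['cy'])/c['f']]); s=d.copy()
    for _ in range(20): s=d/(1+c['k1']*(s@s))
    return np.array(c['rotation'])@np.array([s[0],s[1],1.])
def on(c,u,v,z):
    e=np.array(c['eye']); d=ray(c,u,v); return e+d*(z-e[2])/d[2]
def px(c,p):
    q=np.array(c['rotation']).T@(np.array(p)-np.array(c['eye'])); s=q[:2]/q[2]
    s=s*(1+c['k1']*(s@s)); return s*c['f']+[c['cx'],c['cy']]
def snap(n,name):
    c=cal(n); im=arm.snapshot(n)[:,:,::-1].copy(); cv2.imwrite(f'pics/{name}.png',im); return c,im
E
python3 - <<'E'
from h import *
for n in ('top','side'):
    c,im=snap(n,n+'0'); print(n,c)
s=arm.state(); print(s)
E
```

```text
pics
top {'vfov': 52.322806810879484, 'cx': 286.3732924384688, 'cy': 209.1364984572035, 'k1': -0.07804982771354795, 'eye': array([ 0.46958111, -0.06834141,  1.38276635]), 'rotation': array([-2.17319693,  2.22631365, -0.0412434 ]), 'f': np.float64(427.50307394712314)}
side {'vfov': 42.170255782765466, 'cx': 281.69294394497575, 'cy': 213.46731989486315, 'k1': -0.07109570272631868, 'eye': array([-0.28836819, -0.90166778,  0.74394134]), 'rotation': array([-1.94781786,  0.8221778 , -0.46959651]), 'f': np.float64(544.6486063107868)}
{'t': 0.1, 'q': array([-1.04749376,  0.5082877 , -0.23752148,  1.50101362,  0.12569369,
        1.14889778, -0.15478291]), 'joint_velocities': array([-2.42136523e-04, -1.26623721e-03,  2.01543164e-05, -1.56720283e-03,
       -2.38814226e-03,  5.92244931e-04, -1.74230399e-03]), 'joint_efforts': array([-4.88349629e-03, -6.21842408e+01, -2.19448529e+00, -2.50208062e+01,
        1.25866823e-02,  7.68905069e-03, -3.29475847e-05]), 'ee_pos': array([0.25359702, 0.57106385, 0.40390159]), 'eef_rot': array([-1.37928382, -0.8952001 ,  0.89741249]), 'ft_force': array([ 0.48408459,  0.36791119, -0.2812809 ]), 'torque': array([ 0.00176535,  0.00483125, -0.03123749]), 'gripper_width': 0.08535996638201618}
```

```bash
sed -i "s/c\['f'\]=/c['rotation']=R.from_rotvec(c['rotation']).as_matrix(); c['f']=/" h.py
python3 - <<'E'
from h import *
s=arm.state(); print(R.from_rotvec(s['eef_rot']).as_matrix().round(3))
c=cal('wrist'); M=R.from_rotvec(s['eef_rot']).as_matrix(); print(M.T@(c['eye']-s['ee_pos']), (M.T@c['rotation']).round(3))
a=cv2.imread('pics/top0.png')
cv2.imwrite('pics/top0b.png',cv2.resize(a,(784,588),interpolation=cv2.INTER_CUBIC))
E
```

```text
[[ 0.406 -0.001 -0.914]
 [ 0.914 -0.001  0.406]
 [-0.002 -1.    -0.   ]]
[-0.00030705  0.02893077  0.06967488] [[ 1.    -0.001 -0.001]
 [ 0.001 -0.277  0.961]
 [-0.001 -0.961 -0.277]]
```

View pics/top0b.png

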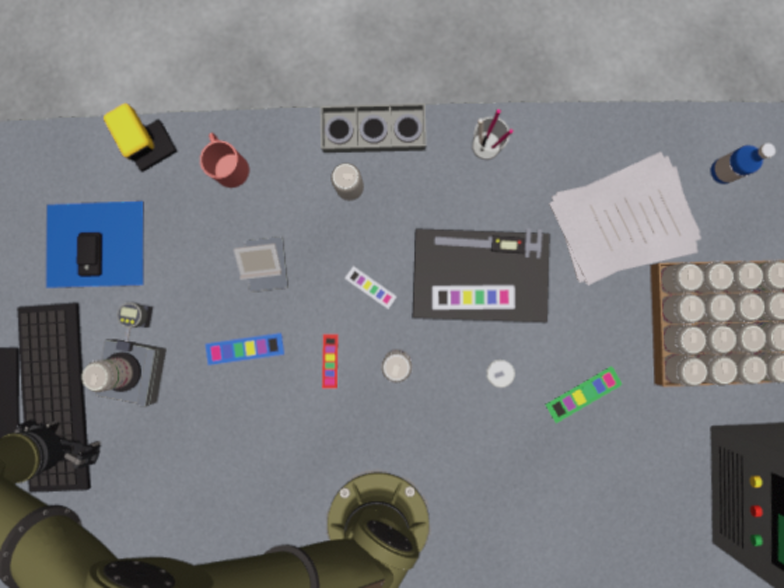

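View pics/side0.png

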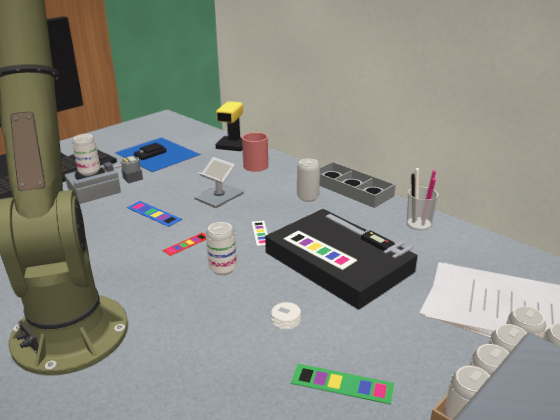

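The top view shows the full-size white panel on the granite at scaled (474,297), the caliper behind it, and the rest at (260,265). The printed can is at (396,367), the can ends at (501,374) and the plain can at (346,180). The side view agrees. The robot-base side is image-bottom, and +y is image-left.

```bash
python3 - <<'E'
from h import *
c=cal('top'); im=cv2.imread('pics/top0.png'); hsv=cv2.cvtColor(im,cv2.COLOR_BGR2HSV)
def rect(mask,x0,x1,y0,y1,z,n):
    m=np.zeros_like(mask); m[y0:y1,x0:x1]=mask[y0:y1,x0:x1]
    m=cv2.morphologyEx(m,cv2.MORPH_CLOSE,np.ones((9,9)))
    k=max(cv2.findContours(m,0,cv2.CHAIN_APPROX_NONE)[0],key=cv2.contourArea)
    P=np.array([on(c,*p[0],z)[:2] for p in k],np.float32)
    r=cv2.minAreaRect(P*1000); print(n,r); print(cv2.boxPoints(r).round(1).tolist()); return k
w=((hsv[:,:,2]>185)&(hsv[:,:,1]<40)).astype(np.uint8)
rect(w,300,375,198,225,.067,'panel')
b=(hsv[:,:,2]<90).astype(np.uint8)
g=np.maximum(b,0); 
rect(g|((w>0)).astype(np.uint8)*0,285,402,155,240,.065,'granite')
# bystanders approx
for n,u,v,z in (('printed',396,365,.115),('plain',346,172,.115),('ends',501,374,.025),('rest',258,261,.09)): print(n,on(c,u/1.4,v/1.4,z))
t=cv2.resize(im[155:225,150:220],(560,560),interpolation=cv2.INTER_CUBIC)
s=cv2.imread('pics/side0.png'); t2=cv2.resize(s[150:210,185:250],None,fx=8,fy=8,interpolation=cv2.INTER_CUBIC)
t=cv2.resize(t,(400,400)); t2=cv2.resize(t2,(400,369))
o=np.zeros((400,800,3),np.uint8); o[:,:400]=t; o[:369,400:]=t2; cv2.imwrite('pics/rest.png',o)
E
```

```text
panel ((508.2043762207031, -223.04527282714844), (176.26132202148438, 46.2628173828125), 88.62173461914062)
[[483.0, -310.6000061035156], [529.2000122070312, -311.70001220703125], [533.4000244140625, -135.5], [487.20001220703125, -134.39999389648438]]
granite ((557.7662353515625, -242.680908203125), (299.23040771484375, 198.3231201171875), 86.60324096679688)
[[449.8999938964844, -386.20001220703125], [647.9000244140625, -397.8999938964844], [665.5999755859375, -99.19999694824219], [467.6000061035156, -87.5]]
printed [ 0.36810881 -0.05160228  0.115     ]
plain [0.78268106 0.04591983 0.115     ]
ends [ 0.33452943 -0.28768062  0.025     ]
rest [0.59827728 0.24394158 0.09      ]
```

View pics/rest.png

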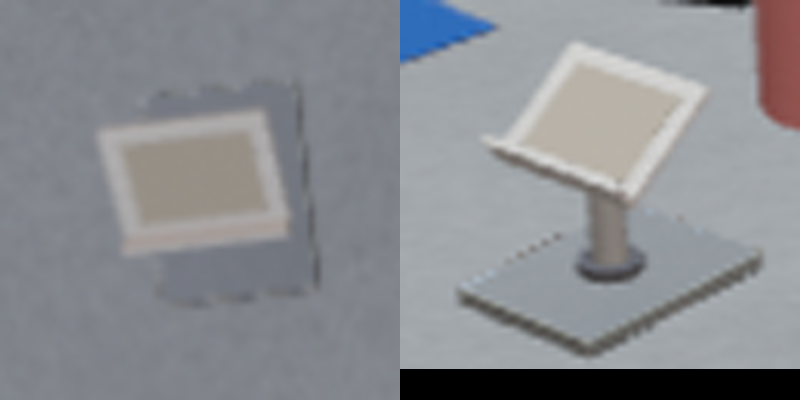

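```bash
python3 - <<'E'
from h import *
c=cal('top'); T=lambda x,y:(150+x/5.714-.4,155+y/5.714-.4)
zt=.07+.065*np.sin(np.radians(35))
L=on(c,*T(98,128),zt); Rr=on(c,*T(265,110),zt); d=L-Rr; print('top edge',L,Rr,np.linalg.norm(d))
for z in(.0798,.0765): print('ledge',z,on(c,*T(123,243),z),on(c,*T(288,223),z),on(c,*T(125,255),z),on(c,*T(287,236),z))
yv=d/np.linalg.norm(d); xv=np.cross(yv,[0,0,1]); print('yaw deg',np.degrees(np.arctan2(-yv[0],yv[1])))
O=(L+Rr)/2-xv*.065*np.cos(np.radians(35)); O[2]=.07; print('board O',O)
cs=cal('side'); S=lambda x,y:(185+(x-400)/6.154-.4,150+y/6.154-.4)
for n,p in(('TL',S(572,42)),('TR',S(708,92))): print(n,on(cs,*p,zt))
zl=.07+.012*np.cos(np.radians(35))
print('ledge L,R side view',on(cs,*S(483,138),zl),on(cs,*S(628,192),zl))
E
```

```text
top edge [0.62652608 0.29288644 0.10728247] [0.63361719 0.20380522 0.10728247] 0.08936301438904683
ledge 0.0798 [0.56737992 0.28769704 0.0798    ] [0.57586784 0.19806295 0.0798    ] [0.56088451 0.28668652 0.0798    ] [0.56888914 0.19870731 0.0798    ]
ledge 0.0765 [0.56762761 0.28859877 0.0765    ] [0.57613703 0.19873767 0.0765    ] [0.56111575 0.2875857  0.0765    ] [0.56914065 0.19938366 0.0765    ]
yaw deg 4.551302179647756
board O [0.57699465 0.24412076 0.07      ]
TL [0.62660805 0.29708865 0.10728247]
TR [0.63259061 0.20413964 0.10728247]
ledge L,R side view [0.5639277  0.28962822 0.07982982] [0.57319753 0.19379237 0.07982982]
```

Request:
jog_arm --motion '[[[2.5, -3, 0, 0, 0, 0.021, 0], [2.5, -3, 0, 0, 0, 0.021, 0], [2.5, -3, 0, 0, 0, 0.021, 0], [2.5, -3, 0, 0, 0, 0.021, 0], [2.5, -3, 0, 0, 0, 0.021, 0], [2.5, -3, 0, 0, 0, 0.021, 0], [2.5, -3, 0, 0, 0, 0.021, 0], [2.5, -3, 0, 0, 0, 0.021, 0], [0.5, -4, 0, 0, 0, 0.021, 0], [0.5, -4, 0, 0, 0, 0.021, 0], [0.5, -4, 0, 0, 0, 0.021, 0], [0.5, -4, 0, 0, 0, 0.021, 0], [0.5, -4, 0, 0, 0, 0.021, 0], [0.5, -4, 0, 0, 0, 0.021, 0], [0.5, -4, 0, 0, 0, 0.021, 0], [0.5, -4, 0, 0, 0, 0.021, 0], [0.5, -4, 0, 0, 0, 0.021, 0], [0.5, -4, 0, 0, 0, 0.021, 0], [0.5, -4, 0, 0, 0, 0.021, 0], [0.5, -4, 0, 0, 0, 0.021, 0]]]'

```text
t: 1.77
ee_pos: [0.5133, -0.1508, 0.4045]
eef_rot: [-1.207, -1.211, 1.212]
ft_force: [1.5, 0.5, 0.2]
gripper_width: -0.0002
```

Request:
jog_arm --motion '[[[-0.1, -1.6, -2, 0, 0, 0, 0], [-0.1, -1.6, -2, 0, 0, 0, 0], [-0.1, -1.6, -2, 0, 0, 0, 0], [-0.1, -1.6, -2, 0, 0, 0, 0], [-0.1, -1.6, -2, 0, 0, 0, 0], [0, 0, -1.8, 0, 0, 0, 0], [0, 0, -1.4, 0, 0, 0, 0], [0, 0, -1.4, 0, 0, 0, 0], [0, 0, -1, 0, 0, 0, 0], [0, 0, 0, 0, 0, 0, 0], [0, 0, 0, 0, 0, 0, 0]]]'

```text
t: 2.68
ee_pos: [0.5086, -0.2287, 0.2484]
eef_rot: [-1.207, -1.21, 1.211]
ft_force: [-0.2, -0.5, 0.4]
gripper_width: -0.0001
```

```bash
python3 - <<'E'
from h import *
s=arm.state(); print(s['ee_pos'],s['ft_force'],s['torque'])
c,im=snap('wrist','w1'); print(px(c,s['ee_pos']+[0,0,-.173]))
E
```

```text
[ 0.50856713 -0.22865331  0.24837077] [-0.20085967 -0.54808788  0.38789517] [ 0.01734355 -0.08560765  0.00921334]
[278.79173673 274.39279886]
```

View pics/w1.png

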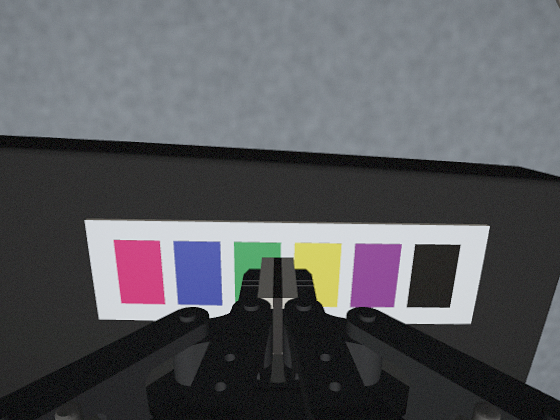

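The wrist view shows the closed tips at (278,270), over the panel's middle between green and yellow. I'll lower until contact.

Request:
jog_arm --motion '[[[0, 0, -0.4, 0, 0, 0, 0], [0, 0, -0.2, 0, 0, 0, 0], [0, 0, -0.1, 0, 0, 0, 0], [0, 0, -0.1, 0, 0, 0, 0], [0, 0, 0, 0, 0, 0, 0]]]'

```text
t: 3.15
ee_pos: [0.5087, -0.2288, 0.241]
eef_rot: [-1.209, -1.211, 1.211]
ft_force: [0.3, 0.5, 0.9]
gripper_width: -0.0002
```

Request:
jog_arm --motion '[[[0, 0, -0.1, 0, 0, 0, 0], [0, 0, -0.05, 0, 0, 0, 0], [0, 0, 0, 0, 0, 0, 0]]]'

```text
t: 3.4
ee_pos: [0.5089, -0.2288, 0.2409]
eef_rot: [-1.21, -1.212, 1.211]
ft_force: [-3.4, 1.4, 15.0]
gripper_width: -0.0004
```

Request:
jog_arm --motion '[[[0, 0.3, 0.03, 0, 0, 0, 0], [0, 0.6, 0, 0, 0, 0, 0], [0.02, 0.8, 0, 0, 0, 0, 0], [0.02, 0.8, 0, 0, 0, 0, 0], [0.02, 0.8, 0, 0, 0, 0, 0], [0.02, 0.8, 0, 0, 0, 0, 0], [0.02, 0.8, 0, 0, 0, 0, 0], [0.02, 0.8, 0, 0, 0, 0, 0], [0, 0, 0, 0, 0, 0, 0]]]'

```text
t: 4.15
ee_pos: [0.5108, -0.1706, 0.2409]
eef_rot: [-1.21, -1.214, 1.211]
ft_force: [0.2, 1.9, 10.0]
gripper_width: -0.0001
```

```bash
cat >> h.py <<'E'
def panel(name,z=.067,box=(285,405,190,232)):
    c,im=snap('top',name); hsv=cv2.cvtColor(im,cv2.COLOR_BGR2HSV)
    w=((hsv[:,:,2]>170)&(hsv[:,:,1]<40)).astype(np.uint8); m=np.zeros_like(w); x0,x1,y0,y1=box; m[y0:y1,x0:x1]=w[y0:y1,x0:x1]
    m=cv2.morphologyEx(m,cv2.MORPH_CLOSE,np.ones((9,9)))
    k=max(cv2.findContours(m,0,cv2.CHAIN_APPROX_NONE)[0],key=cv2.contourArea)
    P=np.array([on(c,*p[0],z)[:2] for p in k],np.float32)
    r=cv2.minAreaRect(P*1000); print(r,cv2.boxPoints(r).round(1).tolist()); return im
E
python3 - <<'E'
from h import *
s=arm.state(); print(s['ee_pos'],s['ft_force'])
c,im=snap('wrist','w2'); hsv=cv2.cvtColor(im,cv2.COLOR_BGR2HSV)
for n,lo,hi in(('pink',160,175),('purple',135,155),('yellow',22,35),('blue',110,128)):
    m=((hsv[:,:,0]>=lo)&(hsv[:,:,0]<=hi)&(hsv[:,:,1]>100)&(hsv[:,:,2]>80)).astype(np.uint8)
    k=cv2.findContours(m,0,2)[0]
    if k:
        k=max(k,key=cv2.contourArea); M=cv2.moments(k)
        if M['m00']>50: print(n,M['m00'],M['m10']/M['m00'],M['m01']/M['m00'],on(c,M['m10']/M['m00'],M['m01']/M['m00'],.0674))
E
```

```text
[ 0.51080666 -0.17062653  0.24089878] [ 0.16937492  1.88792034 10.04530252]
pink 2936.5 133.6807423803848 277.3948578239401 [ 0.51376933 -0.23531001  0.0674    ]
purple 2696.5 380.7112924160949 279.6679646455281 [ 0.51439709 -0.12561467  0.0674    ]
yellow 2035.0 324.04545454545456 274.95814905814905 [ 0.51208378 -0.15089602  0.0674    ]
blue 2819.0 195.24725079815536 277.6824524062906 [ 0.51365021 -0.20773951  0.0674    ]
```

Request:
jog_arm --motion '[[[0.02, 0.8, 0, 0, 0, 0, 0], [0.02, 0.8, 0, 0, 0, 0, 0], [0.02, 0.8, 0, 0, 0, 0, 0], [0.02, 0.8, 0, 0, 0, 0, 0], [0.02, 0.8, 0, 0, 0, 0, 0], [0.02, 0.8, 0, 0, 0, 0, 0], [0, 0.1, 0, 0, 0, 0, 0], [0, 0, 0.1, 0, 0, 0, 0], [0, 0, 0.5, 0, 0, 0, 0], [0, 0, 2, 0, 0, 0, 0], [0, 0, 4, 0, 0, 0, 0], [0, 2, 4, 0, 0, 0, 0], [0, 3, 3, 0, 0, 0, 2], [0, 4, 1, 0, 0, 0, 4], [0, 4, 0, 0, 0, 0, 4], [0, 4, 0, 0, 0, 0, 4], [0, 4, 0, 0, 0, 0, 4], [0, 4, 0, 0, 0, 0, 4]]]'

```text
t: 5.7
ee_pos: [0.5105, 0.1268, 0.3827]
eef_rot: [-1.209, -1.21, 1.21]
ft_force: [0.7, -1.3, -0.5]
gripper_width: 0.0405
```

```bash
python3 - <<'E'
from h import *
im=panel('top1'); s=arm.state(); print(s['ee_pos'],s['q'])
cv2.imwrite('pics/top1b.png',cv2.resize(im[120:330,100:420],(800,525),interpolation=cv2.INTER_CUBIC))
E
```

```text
((513.4789428710938, -133.60977172851562), (144.92434692382812, 52.38401794433594), 88.62727355957031) [[485.6000061035156, -205.39999389648438], [537.9000244140625, -206.6999969482422], [541.4000244140625, -61.79999923706055], [489.0, -60.5]]
[0.50962931 0.13625783 0.38278559] [-0.17262289  0.37504929 -0.18784081  1.7911281   0.075184    0.98012203
  1.19317124]
```

View pics/top1b.png

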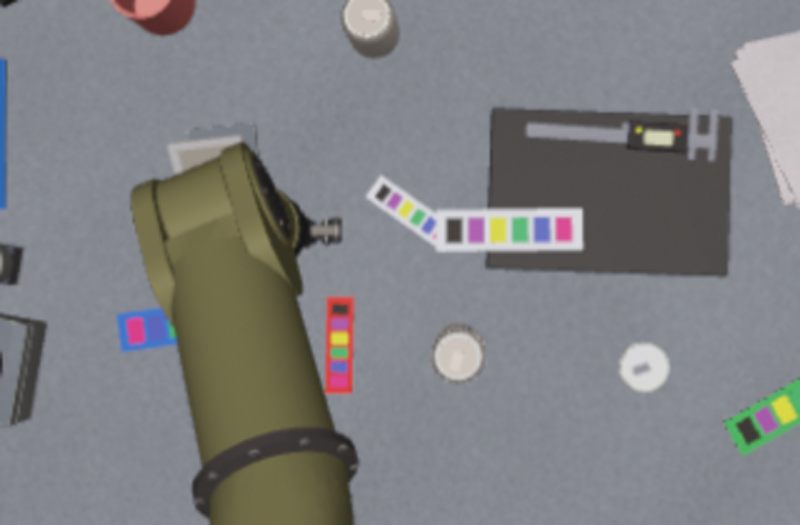

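The panel now overhangs the +y edge by about 62 mm. In the crop its left end is at (437,230) and the granite edge at (488,230). The look-alike lies on the bench below the end. Next I turn the tool horizontal, up high.

Request:
jog_arm --motion '[[[0, 1, 0, -0.12, 0, 0, 4], [0, 1, 0, -0.12, 0, 0, 4], [0, 1, 0, -0.12, 0, 0, 4], [0, 0.5, 0, -0.12, 0, 0, 4], [0, 0, 0, -0.12, 0, 0, 4], [0, 0, 0, -0.12, 0, 0, 4], [0, 0, 0, -0.12, 0, 0, 4], [0, 0, 0, -0.12, 0, 0, 4], [0, 0, 0, -0.12, 0, 0, 4], [0, 0, 0, -0.12, 0, 0, 4], [0, 0, 0, -0.12, 0, 0, 4], [0, 0, 0, -0.12, 0, 0, 4], [0, 0, 0, -0.12, 0, 0, 4], [0, 0, 0, 0, 0, 0, 4], [0, 0, 0, 0, 0, 0, 4]]]'

```text
t: 7.0
ee_pos: [0.511, 0.1605, 0.3813]
eef_rot: [-2.211, -0.013, 2.22]
ft_force: [1.3, -0.1, -0.2]
gripper_width: 0.0399
```

```bash
python3 - <<'E'
from h import *
s=arm.state(); print(s['ee_pos'],s['q']); print(R.from_rotvec(s['eef_rot']).as_matrix().round(3))
snap('side','side1')
E
```

```text
[0.5110479  0.1604602  0.38130377] [-0.75804002  0.72420753  0.20347757  1.75505815  1.00095439  1.83236582
  0.6378378 ]
[[-0.004 -0.    -1.   ]
 [ 0.012 -1.     0.   ]
 [-1.    -0.012  0.004]]
```

View pics/side1.png

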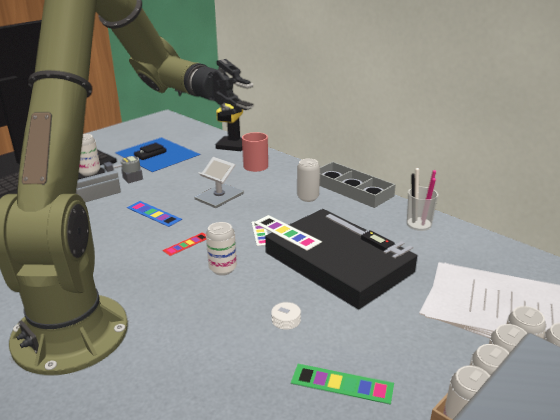

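```bash
cat > kin.py <<'E'
import numpy as np
from scipy.optimize import least_squares
from scipy.spatial.transform import Rotation as R
D=[([-1.04749376,.5082877,-.23752148,1.50101362,.12569369,1.14889778,-.15478291],[.25359702,.57106385,.40390159],[-1.37928382,-.8952001,.89741249]),
([-.17262289,.37504929,-.18784081,1.7911281,.075184,.98012203,1.19317124],[.50962931,.13625783,.38278559],[-1.2095,-1.2105,1.2105]),
([-.75804002,.72420753,.20347757,1.75505815,1.00095439,1.83236582,.6378378],[.5110479,.1604602,.38130377],[-2.211,-.013,2.22])]
rz=lambda a:R.from_euler('z',a); ry=lambda a:R.from_euler('y',a)
def fk(q,p,full=False):
    s1,o1,s3,s5,h,L1,L2,L3,e,w=p
    A=rz(s1*q[0]+o1)*ry(q[1])*rz(s3*q[2]); pe=np.array([0,0,h])+A.apply([e,0,L1])
    B=A*ry(q[3])*rz(s5*q[4]); pw=pe+(A*ry(q[3])).apply([-e,0,L2])
    C=B*ry(q[5]); t=pw+C.apply([w,0,L3])
    return (pe,pw,t,C.apply([0,0,1])) if full else np.r_[t,C.apply([0,0,1])]
if __name__=='__main__':
    best=[]
    for s1 in(1,-1):
     for s3 in(1,-1):
      for s5 in(1,-1):
       for o in(-2,-1,0,1,2,3):
        def f(v): 
            p=[s1,v[0],s3,s5,*v[1:]]; r=[]
            for q,x,rv in D: r.append(fk(q,p)-np.r_[x,R.from_rotvec(rv).as_matrix()[:,1]])
            return np.r_[np.concatenate(r),.001*np.array(v[5:])]
        s=least_squares(f,[o,.35,.4,.4,.1,0,0]); best.append((s.cost,s1,s3,s5,s.x.round(4).tolist()))
    for b in sorted(best,key=lambda b:b[0])[:4]: print(b)
E
python3 kin.py
```

```text
(np.float64(0.0002537984727614801), -1, -1, -1, [-0.0107, 0.1482, 0.6731, 0.3018, 0.2131, -0.0087, -0.0416])
(np.float64(0.00025379847276148194), -1, -1, -1, [-0.0107, 0.1482, 0.6731, 0.3018, 0.2131, -0.0087, -0.0416])
(np.float64(0.0002537984727614833), -1, -1, -1, [-0.0107, 0.1482, 0.6731, 0.3018, 0.2131, -0.0087, -0.0416])
(np.float64(0.00025379847276148346), -1, -1, -1, [-0.0107, 0.1482, 0.6731, 0.3018, 0.2131, -0.0087, -0.0416])
```

```bash
cat > kin2.py <<'E'
from kin import *
def fit(mask):
    def f(v):
        p=[-1,v[0],-1,-1,v[1],v[2],v[3],v[4],v[5]*mask[0],v[6]*mask[1]]
        return np.r_[np.concatenate([fk(q,p)-np.r_[x,R.from_rotvec(rv).as_matrix()[:,1]] for q,x,rv in D]),.001*np.array(v[5:])]
    s=least_squares(f,[0,.3,.4,.4,.15,0,0]); return s,f
for m in((0,0),(1,0),(0,1),(1,1)):
    s,f=fit(m); print(m,s.cost,s.x.round(3)); print(f(s.x)[:18].reshape(3,6).round(4))
E
python3 kin2.py
```

```text
(0, 0) 0.0003676691088136827 [-0.016  0.209  0.619  0.363  0.203  0.     0.   ]
[[-0.0078  0.005  -0.0059 -0.      0.     -0.    ]
 [-0.0048  0.0115 -0.0017 -0.0002  0.0072  0.    ]
 [-0.003   0.0077  0.0076 -0.0166  0.0001 -0.0007]]
(1, 0) 0.00036765688973133776 [-0.016  0.21   0.618  0.363  0.203  0.     0.   ]
[[-0.0078  0.0049 -0.0059 -0.      0.     -0.    ]
 [-0.0047  0.0116 -0.0017 -0.0002  0.0072  0.    ]
 [-0.0029  0.0077  0.0076 -0.0166  0.0001 -0.0007]]
(0, 1) 0.0002575708683443064 [-0.011  0.153  0.66   0.296  0.213  0.    -0.04 ]
[[-0.0064  0.0033 -0.0089 -0.      0.     -0.    ]
 [-0.0053  0.0107  0.0074 -0.0002  0.0072  0.    ]
 [ 0.0012  0.0015  0.0015 -0.0113  0.0001 -0.0007]]
(1, 1) 0.0002537984727614791 [-0.011  0.148  0.673  0.302  0.213 -0.009 -0.042]
[[-0.0054  0.005  -0.0086 -0.      0.     -0.    ]
 [-0.0069  0.01    0.0073 -0.0002  0.0072  0.    ]
 [ 0.0007  0.0013  0.0013 -0.011   0.0001 -0.0007]]
```

```bash
cat > kin3.py <<'E'
from kin import *
D[1]=(D[1][0],D[1][1],None)
def fk3(q,v):
    h,L1,L2,L3,d1,d2,a1=v
    q=np.array(q)*[-1,1,-1,1,-1,1,-1]
    A=rz(q[0])*ry(q[1])*rz(q[2]); ps=np.array([0,0,h])+rz(q[0]).apply([a1,d1,0])
    pe=ps+A.apply([0,0,L1]); B=A*ry(q[3])
    pw=pe+B.apply([0,d2,L2]); C=B*rz(q[4])*ry(q[5])
    return pe,pw,pw+C.apply([0,0,L3]),C*rz(q[6])
def fit(D,v0=[.3,.4,.4,.15,0,0,0],reg=.01):
    f=lambda v:np.r_[np.concatenate([fk3(q,v)[2]-x for q,x,_ in D]),reg*v[4:]]
    s=least_squares(f,v0); return s.x,f(s.x)[:3*len(D)]
if __name__=='__main__':
    for reg in(.1,.01,.001):
        x,r=fit(D,reg=reg); print(reg,x.round(4),abs(r).max())
    for q,p,rv in D:
        T=fk3(q,x)[3].as_matrix(); 
        if rv is not None: print((T.T@R.from_rotvec(rv).as_matrix()).round(3).tolist())
E
python3 kin3.py
```

```text
0.1 [ 0.2461  0.5757  0.3815  0.1865 -0.0087 -0.0154  0.002 ] 0.00022686319560616397
0.01 [ 2.441e-01  5.778e-01  3.816e-01  1.861e-01 -5.900e-03 -1.840e-02
  5.000e-04] 3.706490952593011e-05
0.001 [ 2.441e-01  5.779e-01  3.816e-01  1.861e-01 -5.800e-03 -1.850e-02
  5.000e-04] 4.015145356950356e-05
[[-1.0, 0.0, 0.0], [0.0, 0.0, 1.0], [0.0, 1.0, -0.0]]
[[-1.0, 0.001, -0.0], [-0.0, -0.0, 1.0], [0.001, 1.0, 0.0]]
```

```bash
cat > ik.py <<'E'
from kin3 import *
V,_=fit(D,reg=.01)
M=np.array([[-1,0,0],[0,0,1],[0,1,0]])
lo=np.array([-3.08,-.24,-1.43,0,-1.52,.17,-2.89]);hi=np.array([3.08,2.05,1.35,2.5,4.66,1.96,2.89])
def ik(p,Rm,q0,reg=1e-3):
    def f(q):
        t=fk3(q,V); e=R.from_matrix((t[3].as_matrix()@M).T@Rm).as_rotvec()
        return np.r_[(t[2]-p)*5,e,reg*(q-q0)]
    s=least_squares(f,np.clip(q0,lo+.01,hi-.01),bounds=(lo,hi)); e=f(s.x); return s.x,abs(e[:3]).max()/5,abs(e[3:6]).max()
def tool(d,n): # pointing dir d, jaw axis x_tool=-n
    y=d/np.linalg.norm(d); x=-n/np.linalg.norm(n); return np.c_[x,y,np.cross(x,y)]
E
cat > plan.py <<'E'
from ik import *
q0=np.array([-.758,.724,.203,1.755,1.0,1.832,.638])
pc=np.array([.5139,-.118,.0662]); pu=np.array([.024,.9997,0]); end=pc+.09*pu
s35,c35=np.sin(np.radians(35)),np.cos(np.radians(35)); by=np.array([-.08,.9968,0]); bx=np.array([c35*.9968,c35*.08,s35]); bz=np.cross(bx,by)
O=np.array([.577,.244,.07]); rest=O+.025*bx+.0012*bz
for b in(0,4,7,10,14):
    br=np.radians(b)
    g=-pu*np.cos(br)+np.array([pu[1],-pu[0],0])*np.sin(br); tip=end-.03*pu
    T1=tip-.173*g; R1=tool(g,np.array([0,0,1.]))
    up=ik(T1+[0,0,.1]-.05*g,R1,q0); a=ik(T1,R1,up[0]); 
    g2=-by*np.cos(br)+bx*np.sin(br); T2=rest+.06*by-.173*g2; R2=tool(g2,bz)
    c=ik(T2+.12*bz,R2,up[0]); d=ik(T2,R2,c[0])
    print(b)
    for n,r in(('up',up),('pick',a),('abv',c),('place',d)): k=fk3(r[0],V); print(' ',n,k[2].round(3),'wr',k[1].round(3),'el',k[0].round(2),'q',r[0].round(2),'err',round(r[1],4),round(r[2],3))
E
python3 plan.py
```

```text
0
  up [0.521 0.165 0.166] wr [0.525 0.351 0.166] el [0.38 0.33 0.52] q [-0.73  1.07  0.17  1.74  0.89  1.66  0.35] err 0.0 0.0
  pick [0.519 0.115 0.066] wr [0.524 0.301 0.066] el [0.43 0.33 0.44] q [-0.67  1.23  0.17  1.76  0.92  1.53  0.22] err 0.0 0.0
  abv [0.509 0.472 0.184] wr [0.495 0.658 0.184] el [0.23 0.5  0.41] q [-1.15  1.27  0.48  1.1   0.63  1.96  0.22] err 0.0 0.0
  place [0.578 0.478 0.085] wr [0.563 0.663 0.085] el [0.28 0.5  0.29] q [-1.07  1.5   0.6   0.82  0.55  1.96  0.32] err 0.0 0.0
4
  up [0.505 0.165 0.166] wr [0.497 0.351 0.166] el [0.37 0.34 0.53] q [-0.75  1.06  0.16  1.81  0.93  1.62  0.3 ] err 0.0 0.0
  pick [0.507 0.115 0.066] wr [0.499 0.301 0.066] el [0.42 0.34 0.44] q [-0.69  1.23  0.16  1.82  0.97  1.5   0.16] err 0.0 0.0
  abv [0.5   0.471 0.177] wr [0.474 0.655 0.169] el [0.24 0.5  0.42] q [-1.14  1.26  0.4   1.16  0.72  1.96  0.16] err 0.0 0.0
  place [0.568 0.477 0.078] wr [0.543 0.661 0.071] el [0.29 0.5  0.3 ] q [-1.06  1.47  0.45  0.89  0.7   1.96  0.24] err 0.0 0.0
7
  up [0.493 0.164 0.166] wr [0.475 0.349 0.166] el [0.37 0.34 0.53] q [-0.
[... 761 characters left out ...]
 q [-1.13  1.24  0.29  1.24  0.83  1.96  0.08] err 0.0 0.0
  place [0.554 0.473 0.068] wr [0.513 0.654 0.05 ] el [0.29 0.49 0.32] q [-1.05  1.45  0.31  0.98  0.86  1.96  0.14] err 0.0 0.0
14
  up [0.467 0.16  0.166] wr [0.426 0.341 0.166] el [0.35 0.35 0.54] q [-0.8   1.03  0.12  1.98  1.05  1.54  0.16] err 0.0 0.0
  pick [0.478 0.111 0.066] wr [0.437 0.292 0.066] el [0.41 0.36 0.44] q [-0.73  1.22  0.14  1.97  1.11  1.43  0.01] err 0.0 0.0
  abv [0.476 0.464 0.16 ] wr [0.425 0.641 0.134] el [0.24 0.49 0.43] q [-1.13  1.24  0.24  1.29  0.9   1.96  0.03] err 0.0 0.0
  place [0.544 0.47  0.061] wr [0.493 0.647 0.035] el [0.29 0.49 0.32] q [-1.05  1.44  0.25  1.04  0.93  1.95  0.09] err 0.0 0.0
```

```bash
cat > plan2.py <<'E'
from ik import *
q=np.array([-.758,.724,.203,1.755,1.0,1.832,.638])
pc=np.array([.5139,-.118,.0662]); pu=np.array([.024,.9997,0]); end=pc+.09*pu; Z=np.array([0,0,1.])
s35,c35=np.sin(np.radians(35)),np.cos(np.radians(35)); by=np.array([-.08,.9968,0]); bx=np.array([c35*.9968,c35*.08,s35]); bz=np.cross(bx,by)
O=np.array([.577,.244,.07]); rest=O+.025*bx+.0012*bz
br=np.radians(20)
def show(n,T,Rm):
    global q
    r=ik(T,Rm,q); q=r[0]; k=fk3(q,V); print(n,T.round(3),'wr',k[1].round(3),'el',k[0].round(2),'q',q.round(2),'err',round(r[1],4),round(r[2],3))
g=-pu*np.cos(br)+np.array([pu[1],-pu[0],0])*np.sin(br); T1=end-.03*pu-.173*g; R1=tool(g,Z)
if __name__=='__main__':
    print('g',g)
    show('up',T1-.05*g+.12*Z,R1); show('pre',T1-.05*g,R1); show('pick',T1,R1); show('lift',T1+.2*Z,R1)
    g2=by*np.cos(br)-bx*np.sin(br); T2=rest-.06*by-.173*g2; R2=tool(g2,bz)
    a0=np.arctan2(g[1],g[0]); a1=np.arctan2(g2[1],g2[0])
    for f in(.2,.4,.6,.8,1): 
        a=a0+f*(a1-a0); P=T1*(1-f)+(T2)*f; P=np.array([.455,.105,0])*(1-f)+T2*f; P[2]=.3; show(f'sw{np.degrees(a):.0f}',P,tool(np.array([np.cos(a),np.sin(a),0]),Z))
    show('tilt',T2+.12*bz,R2); show('place',T2,R2); show('away',T2-.08*g2,R2)
    print(R.from_matrix(R2).as_rotvec(), g2)
E
python3 plan2.py
```

```text
g [ 0.31936491 -0.9476192   0.        ]
up [0.444 0.153 0.186] wr [0.385 0.33  0.186] el [0.33 0.35 0.56] q [-0.82  0.98  0.1   2.1   1.13  1.52  0.09] err 0.0 0.0
pre [0.444 0.153 0.066] wr [0.385 0.33  0.066] el [0.38 0.39 0.44] q [-0.81  1.22  0.08  2.02  1.12  1.46 -0.06] err 0.0 0.0
pick [0.46  0.106 0.066] wr [0.401 0.282 0.066] el [0.4  0.36 0.44] q [-0.74  1.23  0.12  2.07  1.21  1.41 -0.1 ] err 0.0 0.0
lift [0.46  0.106 0.266] wr [0.401 0.282 0.266] el [0.31 0.29 0.64] q [-0.77  0.82  0.16  2.15  1.22  1.52  0.21] err 0.0 0.0
sw-35 [0.497 0.09  0.3  ] wr [0.344 0.196 0.3  ] el [0.31 0.22 0.68] q [-0.65  0.72  0.1   2.39  1.96  1.49  0.01] err 0.0 0.0
sw2 [0.538 0.074 0.3  ] wr [0.352 0.069 0.3  ] el [0.36 0.12 0.68] q [-0.34  0.72  0.13  2.48  2.92  1.61 -0.09] err 0.0 0.0
sw38 [0.58  0.059 0.3  ] wr [ 0.433 -0.056  0.3  ] el [0.39 0.03 0.67] q [-0.09  0.74  0.25  2.28  3.89  1.59 -0.22] err 0.0 0.0
sw75 [0.621 0.043 0.3  ] wr [ 0.572 -0.136  0.3  ] el [ 0.43 -0.    0.63] q [-0.01  0.84  0.33  1.88  4.56  1.77 -0.47] err 0.0 0.0
sw111 [0.663 0.028 0.3  ] wr [ 0.682 -0.136  0.296] el [0.47 0.01 0.58] q [-0.04  0.96  0.38  1.56  4.66  1.96 -0.65] err 0.0224 0.359
tilt [0.594 0.022 0.218] wr [ 0.604 -0.13   0.251] el [0.49 0.11 0.53] q [-0.23  1.05  0.71  1.8   4.66  1.96  0.3 ] err 0.0288 0.33
place [0.663 0.028 0.119] wr [ 0.687 -0.133  0.16 ] el [0.54 0.1  0.43] q [-0.19  1.25  0.68  1.54  4.66  1.96  0.26] err 0.0183 0.228
away [ 0.691 -0.046  0.135] wr [ 0.708 -0.205  0.177] el [0.55 0.04 0.43] q [-0.07  1.25  0.68  1.42  4.66  1.96  0.18] err 0.0195 0.279
[-0.36000129  0.93751696  0.24072926] [-0.35444538  0.91427228 -0.19617469]
```

```bash
cat > p3.py <<'E'
from plan2 import *
rng=np.random.default_rng(0)
Q=[lo+(hi-lo)*rng.random(7) for _ in range(40)]
for b in(-5,0,5,10,20,30):
    br=np.radians(b); g2=by*np.cos(br)-bx*np.sin(br); T2=rest-.06*by-.173*g2
    for sgn in(1,-1):
        R2=tool(g2,sgn*bz); best={}
        for q0 in Q:
            r=ik(T2,R2,q0,reg=0)
            if r[1]<1e-3 and r[2]<.01:
                k=fk3(r[0],V); m=np.minimum(r[0]-lo,hi-r[0])[1:].min(); key=(round(r[0][4]/1.5),)
                if key not in best or m>best[key][0]: best[key]=(m,r[0].round(2),k[1].round(3),k[0].round(2))
        print(b,sgn,T2.round(3)); [print('   ',*v) for v in best.values()]
E
python3 p3.py
```

```text
-5 1 [0.603 0.013 0.077]
    0.6107583456888238 [ 0.66  1.36 -0.73  1.69 -0.91  1.09  0.09] [ 0.605 -0.173  0.067] [ 0.44 -0.35  0.36]
    0.5167144787698259 [ 0.75  1.44 -0.91  1.69 -0.74  0.97 -0.06] [ 0.605 -0.173  0.067] [ 0.42 -0.39  0.32]
-5 -1 [0.603 0.013 0.077]
    0.14731200290505253 [ 0.22  1.23  0.03  1.69 -1.35  1.7  -2.74] [ 0.605 -0.173  0.067] [ 0.53 -0.13  0.44]
    0.1945220431485235 [ 0.86  1.63 -1.23  1.68 -0.3   0.81  2.7 ] [ 0.605 -0.173  0.067] [ 0.37 -0.44  0.21]
0 1 [0.615 0.013 0.085]
    0.5902725623096341 [ 0.68  1.38 -0.84  1.63 -0.72  1.06 -0.09] [ 0.63  -0.172  0.085] [ 0.44 -0.36  0.35]
    0.6928528513063119 [ 0.63  1.34 -0.73  1.63 -0.83  1.13 -0.01] [ 0.63  -0.172  0.085] [ 0.45 -0.34  0.38]
0 -1 [0.615 0.013 0.085]
    0.11353040155462724 [ 0.14  1.22  0.16  1.64 -1.35  1.79 -2.78] [ 0.63  -0.172  0.085] [ 0.54 -0.08  0.44]
    0.20953097565854506 [ 0.81  1.57 -1.19  1.63 -0.31  0.9   2.68] [ 0.63  -0.172  0.085] [ 0.39 -0.42  0.25]
5 1 [0.628 0.015 0.094]
    0.6404044508058327 [ 0.63  1.34 -0.79  1.57 -0.69  1.14 -0.14] [ 0.656 -0.169  0.103] [ 0
[... 928 characters left out ...]
0.76  1.38 -0.5   1.32 -0.33] [ 0.729 -0.143  0.156] [ 0.48 -0.28  0.41]
    0.39581015199924763 [ 0.27  1.17 -0.21  1.39 -0.9   1.56 -0.01] [ 0.729 -0.143  0.156] [ 0.51 -0.15  0.47]
20 -1 [0.663 0.028 0.119]
    0.2770899573441077 [ 0.61  1.38 -1.01  1.38 -0.27  1.25  2.61] [ 0.729 -0.143  0.156] [ 0.46 -0.33  0.35]
30 1 [0.684 0.042 0.135]
    0.5363629539395381 [ 0.49  1.31 -0.89  1.26 -0.27  1.42 -0.53] [ 0.773 -0.112  0.188] [ 0.49 -0.27  0.39]
    0.3210997075333968 [ 0.2   1.16 -0.2   1.26 -0.78  1.64 -0.11] [ 0.773 -0.112  0.188] [ 0.52 -0.11  0.47]
30 -1 [0.684 0.042 0.135]
    0.3777440403049874 [ 0.54  1.37 -1.05  1.26 -0.13  1.4   2.5 ] [ 0.773 -0.112  0.188] [ 0.48 -0.3   0.36]
```

Clutter such as the mouse, mat and can blocks the +y side of the rest. So I'll grip at about 20° in-plane with the wrist on the robot side. I'll then turn the panel half round, so the gripper places it from the clear side.

Request:
jog_arm --motion '[[[-0.5, 0, -2.4, -0.012, 0, 0.025, 4], [-0.5, 0, -2.4, 0, 0, 0.025, 4], [-0.5, 0, -2.4, 0, 0, 0.025, 4], [-0.5, 0, -2.4, 0, 0, 0.025, 4], [-0.5, 0, -2.4, 0, 0, 0.025, 4], [-0.5, 0, -2.4, 0, 0, 0.025, 4], [-0.5, 0, -2.4, 0, 0, 0.025, 4], [-0.5, 0, -2.4, 0, 0, 0.025, 4], [-0.5, 0, -2.4, 0, 0, 0.025, 4], [-0.5, 0, -2.4, 0, 0, 0.025, 4], [-0.5, 0, -2.4, 0, 0, 0.025, 4], [-0.6, 0, -2.4, 0, 0, 0.025, 4], [-0.6, 0, -1.5, 0, 0, 0.025, 4], [0, 0, -0.8, 0, 0, 0, 4], [0, 0, 0, 0, 0, 0, 4], [0, 0, 0, 0, 0, 0, 4]]]'

```text
t: 8.38
ee_pos: [0.4447, 0.1603, 0.0719]
eef_rot: [2.046, 0.333, -2.047]
ft_force: [-0.0, -0.1, 0.4]
gripper_width: 0.0402
```

```bash
python3 - <<'E'
from h import *
from plan2 import T1,R1,g
s=arm.state(); Rm=R.from_rotvec(s['eef_rot']).as_matrix(); print(s['ee_pos'],s['ft_force'],'to go cm',((T1-s['ee_pos'])*100).round(2),'turn',R.from_matrix(R1@Rm.T).as_rotvec().round(4),s['q'].round(2))
c,im=snap('wrist','w3')
E
```

```text
[0.44470764 0.16032296 0.07187492] [-0.01924407 -0.07561719  0.42938824] to go cm [ 1.54 -5.44 -0.57] turn [ 0.0005 -0.0006  0.0021] [-0.84  1.21  0.11  2.01  1.1   1.44 -0.02]
```

View pics/w3.png

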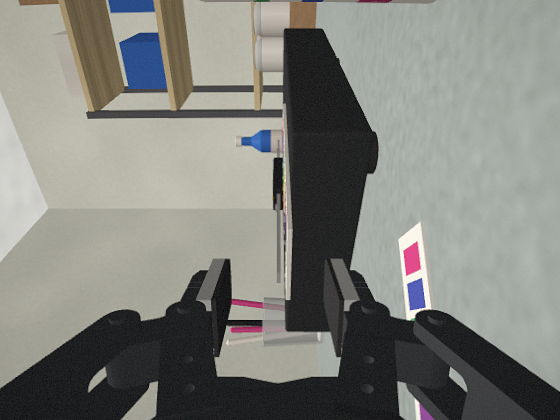

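```bash
python3 - <<'E'
from h import *
from plan2 import pc,pu,g
c=cal('wrist'); n=np.array([-pu[1],pu[0],0])
for z in(.065,.0674):
  for a,b in((.09,.025),(.09,-.025),(0,.025),(-.09,.025)): print(z,a,b,px(c,[*(pc+a*pu+b*n)[:2],z]).round(1))
im=cv2.imread('pics/w3.png'); cv2.imwrite('pics/w3c.png',cv2.resize(im[80:360,240:340],None,fx=2.1,fy=2.1,interpolation=cv2.INTER_CUBIC))
for v in(250,290,310,320,326): print(v,im[v,276:300].max(1))
E
```

```text
0.065 0.09 0.025 [296.9 228.1]
0.065 0.09 -0.025 [293.9 298.8]
0.065 0 0.025 [291.1 144.8]
0.065 -0.09 0.025 [288.  100.2]
0.0674 0.09 0.025 [291.8 228.1]
0.0674 0.09 -0.025 [289.6 298.8]
0.0674 0 0.025 [287.6 144.8]
0.0674 -0.09 0.025 [285.3 100.2]
250 [165 108 114 106 137 180 180 164  35 107 189 203 180 182 187 173  26  38
  36  37  39  40  39  38]
290 [169 169 168 171 167 169 170 164 119 139 204 183 184 179 136  31  42  36
  41  42  36  34  37  41]
310 [155 153 152 149 149 146 146 150 138  70  53  46  46  39  41  38  38  43
  38  39  32  34  41  36]
320 [134 134 135 133 134 135 132 134 125  66  48  40  40  35  37  30  38  32
  38  41  42  30  32  38]
326 [159 159 156 160 157 158 156 162 152 101  48  44  37  42  40  37  34  32
  40  37  36  33  32  31]
```

```bash
python3 - <<'E'
from h import *
from plan2 import g
c=cal('wrist'); s=arm.state(); im=cv2.imread('pics/w3.png')
for d in(.155,.17): print(px(c,s['ee_pos']+d*g), px(c,s['ee_pos']+d*g+[0,0,.02]),px(c,s['ee_pos']+d*g-[0,0,.02]))
for v in(265,275,285,300): print(v,[int(x) for x in im[v,195:370].mean(1)])
E
```

```text
[282.23078719 299.07233317] [230.14614913 298.93129935] [334.29486739 299.0386639 ]
[281.79467315 281.15824579] [234.58043045 281.04994633] [328.99433456 281.1528459 ]
265 [164, 162, 160, 163, 162, 164, 162, 164, 164, 166, 165, 164, 164, 166, 165, 123, 98, 104, 102, 104, 103, 105, 105, 106, 105, 104, 106, 100, 28, 27, 22, 25, 23, 19, 19, 90, 172, 164, 161, 160, 161, 164, 164, 165, 162, 165, 165, 167, 166, 164, 165, 166, 164, 165, 166, 169, 167, 167, 166, 167, 168, 167, 166, 165, 166, 168, 168, 166, 167, 165, 168, 168, 168, 168, 169, 169, 171, 169, 169, 169, 172, 158, 106, 106, 110, 130, 173, 171, 156, 87, 148, 191, 176, 176, 176, 168, 98, 28, 38, 36, 30, 30, 34, 37, 40, 36, 33, 35, 39, 44, 34, 36, 33, 33, 36, 39, 30, 34, 34, 36, 33, 35, 40, 35, 34, 35, 35, 39, 37, 44, 65, 59, 59, 50, 31, 28, 32, 78, 108, 103, 104, 103, 107, 105, 103, 105, 105, 102, 105, 91, 56, 39, 34, 33, 19, 113, 164, 177, 171, 170, 171, 170, 170, 172, 171, 173, 173, 170, 169, 171, 169, 168, 169, 168, 170]
275 [28, 33, 35, 33, 30, 36, 28, 36, 36, 26, 37, 107, 104, 101, 105, 103, 103, 103, 106, 105, 102, 105, 104, 1
[... 1552 characters left out ...]
 139, 118, 32, 35, 36, 41, 36, 14, 26, 23, 28, 28, 24, 30, 18, 30, 20, 29, 27, 28, 24, 28, 59, 102, 97, 93, 93, 93, 88, 87, 87, 85, 82, 81, 86, 101, 99, 103, 128, 149, 155, 175, 178, 176, 175, 174, 175, 173, 172, 169, 169, 170, 170, 172, 177, 146, 136, 136, 136, 135, 133, 136, 133, 135, 136, 135, 134, 135, 134, 134, 133, 131, 133, 128, 128, 118, 51, 62, 60, 59, 49, 36, 36, 33, 26, 36, 39, 38, 38, 35, 31, 30, 37, 32, 28, 35, 38, 35, 37, 41, 41, 36, 35, 30, 41, 38, 33, 36, 35, 30, 33, 37, 31, 37, 49, 59, 59, 62, 60, 64, 61, 61, 61, 57, 58, 66, 61, 62, 62, 69, 50, 37, 39, 42, 32, 96, 132, 138, 137, 140, 136, 137, 139, 138, 141, 134, 136, 138, 101, 77, 62, 38, 33, 35, 32, 23, 33, 32, 26, 35, 33]
```

The panel sits in the picture where I predicted, once I allow for a 4 px camera bias that the fingers show too. I'll go ahead and grip.

Request:
jog_arm --motion '[[[0, 0, -0.4, 0, 0, 0, 4], [0, 0, -0.15, 0, 0, 0.002, 4], [0.3, -1, 0, 0, 0, 0, 4], [0.35, -1.2, 0, 0, 0, 0, 4], [0.35, -1.2, 0, 0, 0, 0, 4], [0.3, -1.2, 0, 0, 0, 0, 4], [0.25, -0.84, 0, 0, 0, 0, 4], [0, 0, 0, 0, 0, 0, 4]]]' --force 60

```text
t: 9.1
ee_pos: [0.4601, 0.104, 0.0672]
eef_rot: [2.044, 0.33, -2.044]
ft_force: [0.1, -2.9, 5.7]
gripper_width: 0.0402
```

Request:
jog_arm --motion '[[[0, 0, 0, 0, 0, 0, 2], [0, 0, 0, 0, 0, 0, 1], [0, 0, 0, 0, 0, 0, 0.5], [0, 0, 0, 0, 0, 0, 0], [0, 0, 0, 0, 0, 0, 0], [0, 0, 0, 0, 0, 0, 0], [0, 0, 0, 0, 0, 0, 0]]]' --force 60

```text
t: 9.68
ee_pos: [0.4595, 0.1061, 0.0658]
eef_rot: [2.041, 0.335, -2.046]
ft_force: [-0.3, 0.8, 2.8]
gripper_width: 0.001
```

Request:
jog_arm --motion '[[[0, 0, 0, 0, 0, 0, 0], [0, 0, 0, 0, 0, 0, 0]]]'

```text
t: 9.85
ee_pos: [0.4595, 0.1059, 0.0658]
eef_rot: [2.042, 0.335, -2.046]
ft_force: [-0.3, 1.5, 1.4]
gripper_width: 0.0011
```

```bash
python3 - <<'E'
from h import *
c,im=snap('wrist','w4'); panel('top2')
t=cv2.imread('pics/top2.png')[140:300,180:400]
o=np.zeros((420,800,3),np.uint8); o[:,:400]=cv2.resize(im,(400,420)); o[:291,400:]=cv2.resize(t,(400,291)); cv2.imwrite('pics/m4.png',o)
E
```

```text
((513.7447509765625, -133.57034301757812), (50.48649597167969, 146.12062072753906), 0.07206867635250092) [[488.3999938964844, -60.5], [488.6000061035156, -206.6999969482422], [539.0999755859375, -206.60000610351562], [538.9000244140625, -60.5]]
```

View pics/m4.png

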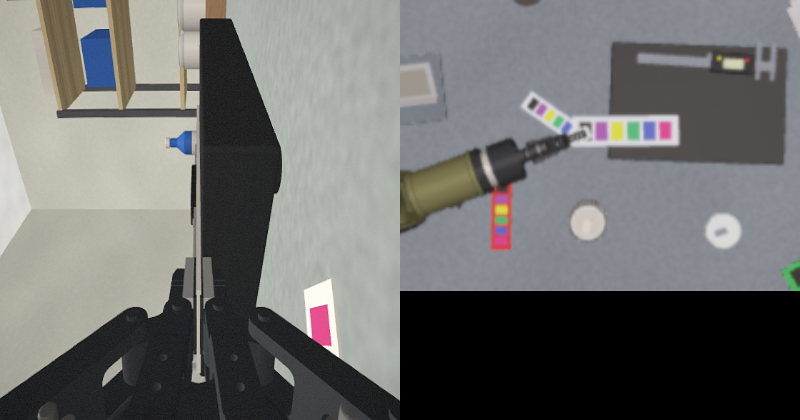

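The panel is gripped: the wrist view shows the sheet between the pads, and the top view shows the tips on the black swatch. Next I lift it and check the half-turn route with the fitted kinematics.

Request:
jog_arm --motion '[[[0, 0, 0.3, 0, 0, 0, 0], [0, 0, 0.8, 0, 0, 0, 0], [0, 0, 1.5, 0, 0, 0, 0], [0, 0, 2, 0, 0, 0, 0], [0, 0, 2, 0, 0, 0, 0], [0, 0, 2, 0, 0, 0, 0], [0, 0, 2, 0, 0, 0, 0], [0, 0, 2, 0, 0, 0, 0], [0, 0, 2, 0, 0, 0, 0], [0, 0, 2, 0, 0, 0, 0], [0, 0, 2, 0, 0, 0, 0], [0, 0, 1, 0, 0, 0, 0], [0, 0, 0, 0, 0, 0, 0]]]'

```text
t: 11.03
ee_pos: [0.4594, 0.1056, 0.2637]
eef_rot: [2.045, 0.337, -2.044]
ft_force: [0.3, 0.3, -0.5]
gripper_width: 0.0016
```

```bash
cat > chain.py <<'E'
from ik import *
from station import arm
from plan2 import by,bx,bz,rest
s=arm.state(); P=s['ee_pos'].copy(); Rm=R.from_rotvec(s['eef_rot']); q=s['q'].copy(); print(P,s['ft_force'],s['gripper_width'],Rm.as_matrix()[:,1].round(3))
def seg(name,dp,rv,n):
    global P,Rm,q
    bad=0;jm=0
    for i in range(n):
        P=P+np.array(dp)/n; Rm=R.from_rotvec(np.array(rv)/n)*Rm; q1,e,eo=ik(P,Rm.as_matrix(),q,1e-2); jm=max(jm,abs(q1-q).max()); q=q1; bad=max(bad,e,eo)
    k=fk3(q,V); print(name,'P',P.round(3),'wr',k[1].round(2),'el',k[0].round(2),'q',q.round(2),'worst',round(bad,3),'dq',round(jm,2),'dir',Rm.as_matrix()[:,1].round(2))
g=Rm.as_matrix()[:,1]; ax=np.cross(g,[0,0,-1]); ax/=np.linalg.norm(ax)
br=np.radians(19); g2=by*np.cos(br)-bx*np.sin(br); T2=rest-.06*by-.173*g2; R2=tool(g2,bz); T2a=T2+.1*bz
h2=np.array([g2[0],g2[1],0]); h2/=np.linalg.norm(h2)
# heading while down: yaw so that tilting up about (-z x h2) gives h2
yaw=np.arctan2(h2[1],h2[0])-np.arctan2(g[1],g[0]); yaw=yaw-2*np.pi if yaw>0 else yaw
# jaws: net must be pure yaw (h2 vs g) ; via down: heading turn = yaw
print('ax',ax.round(3),'yaw',yaw,'T2',T2.round(3))
seg('lift',[.03,-.06,.26],[0,0,0],8)
seg('down',[0,0,0],ax*np.pi/2,13)
seg('yaw',[.03,-.05,0],[0,0,yaw],26)
up=np.cross([0,0,-1.],h2); 
seg('up',[0,0,0],up*np.pi/2,13); print('up axis',up.round(3))
E=R.from_matrix(R2@Rm.as_matrix().T).as_rotvec(); print('final rotvec',E.round(3))
seg('tilt',T2a+[0,0,.1]-P,E,10); seg('above',[0,0,-.1],[0,0,0],6); seg('place',T2-P,[0,0,0],6); seg('away',-.07*g2,[0,0,0],4)
E
python3 chain.py
```

```text
[0.45936473 0.10559396 0.26366229] [ 0.34219095  0.26775221 -0.49912501] 0.001591119885134894 [ 0.321 -0.947  0.   ]
ax [0.947 0.321 0.   ] yaw -3.1130735594660957 T2 [0.661 0.026 0.118]
lift P [0.489 0.046 0.524] wr [0.43 0.22 0.52] el [0.16 0.14 0.78] q [-0.74  0.38  0.3   1.97  1.4   1.6   0.82] worst 0.0 dq 0.08 dir [ 0.32 -0.95  0.  ]
down P [0.489 0.046 0.524] wr [0.49 0.05 0.71] el [0.12 0.02 0.81] q [-0.25  0.21  0.14  1.62 -0.03  1.31  1.79] worst 0.0 dq 0.13 dir [ 0. -0. -1.]
yaw P [ 0.519 -0.004  0.524] wr [ 0.52 -0.    0.71] el [0.16 0.09 0.79] q [-0.56  0.32  0.76  1.56 -0.23  1.34 -1.  ] worst 0.0 dq 0.11 dir [-0.  0. -1.]
up P [ 0.519 -0.004  0.524] wr [ 0.58 -0.18  0.52] el [ 0.27 -0.12  0.74] q [ 0.4   0.54 -0.24  1.64 -1.15  1.96 -0.93] worst 0.0 dq 0.19 dir [-0.35  0.94  0.  ]
up axis [0.938 0.348 0.   ]
final rotvec [ 0.032 -0.611  0.055]
tilt P [0.603 0.022 0.3  ] wr [ 0.67 -0.15  0.33] el [ 0.41 -0.15  0.62] q [ 0.34  0.86 -0.28  1.58 -0.92  1.61 -0.13] worst 0.0 dq 0.09 dir [-0.34  0.92 -0.19]
above P [0.603 0.022 0.2  ] wr [ 0.67 -0.15  0.23] el [ 0.46 -0.17  0.55] q [ 0.33  1.   -0.27  1.6  -0.89  1.52  0.  ] worst 0.0 dq 0.02 dir [-0.34  0.92 -0.19]
place P [0.661 0.026 0.118] wr [ 0.72 -0.15  0.15] el [ 0.51 -0.16  0.47] q [ 0.3   1.17 -0.26  1.4  -0.88  1.53 -0.02] worst 0.0 dq 0.04 dir [-0.34  0.92 -0.19]
away P [ 0.685 -0.038  0.131] wr [ 0.75 -0.21  0.17] el [ 0.5  -0.19  0.46] q [ 0.35  1.19 -0.24  1.27 -0.84  1.66 -0.08] worst 0.0 dq 0.04 dir [-0.34  0.92 -0.19]
```

Request:
jog_arm --motion '[[[0.4, -0.8, 2.5, 0, 0, 0, 0], [0.4, -0.8, 3.5, 0, 0, 0, 0], [0.4, -0.8, 3.5, 0, 0, 0, 0], [0.4, -0.8, 3.5, 0, 0, 0, 0], [0.4, -0.8, 3.5, 0, 0, 0, 0], [0.4, -0.8, 3.5, 0, 0, 0, 0], [0.4, -0.8, 3.5, 0.047, 0.016, 0, 0], [0.2, -0.4, 2.5, 0.095, 0.032, 0, 0], [0, 0, 0, 0.104, 0.035, 0, 0], [0, 0, 0, 0.104, 0.035, 0, 0], [0, 0, 0, 0.104, 0.035, 0, 0], [0, 0, 0, 0.104, 0.035, 0, 0], [0, 0, 0, 0.104, 0.035, 0, 0], [0, 0, 0, 0.104, 0.035, 0, 0], [0, 0, 0, 0.104, 0.035, 0, 0], [0, 0, 0, 0.104, 0.035, 0, 0], [0, 0, 0, 0.104, 0.035, 0, 0], [0, 0, 0, 0.104, 0.035, 0, 0], [0, 0, 0, 0.104, 0.035, 0, 0], [0, 0, 0, 0.104, 0.035, 0, 0]]]'

```text
t: 12.7
ee_pos: [0.4898, 0.0463, 0.5208]
eef_rot: [-1.123, -1.413, 1.515]
ft_force: [-1.1, 0.3, -0.4]
gripper_width: 0.0015
```

Request:
jog_arm --motion '[[[0, 0, 0, 0.095, 0.032, 0, 0], [0.1, -0.2, 0, 0, 0, -0.06, 0], [0.1, -0.2, 0, 0, 0, -0.12, 0], [0.1, -0.2, 0, 0, 0, -0.12, 0], [0.1, -0.2, 0, 0, 0, -0.12, 0], [0.1, -0.2, 0, 0, 0, -0.12, 0], [0.1, -0.2, 0, 0, 0, -0.12, 0], [0.1, -0.2, 0, 0, 0, -0.12, 0], [0.1, -0.2, 0, 0, 0, -0.12, 0], [0.1, -0.2, 0, 0, 0, -0.12, 0], [0.1, -0.2, 0, 0, 0, -0.12, 0], [0.1, -0.2, 0, 0, 0, -0.12, 0], [0.1, -0.2, 0, 0, 0, -0.12, 0], [0.1, -0.2, 0, 0, 0, -0.12, 0], [0.1, -0.2, 0, 0, 0, -0.12, 0], [0.1, -0.2, 0, 0, 0, -0.12, 0], [0.1, -0.2, 0, 0, 0, -0.12, 0], [0.1, -0.2, 0, 0, 0, -0.12, 0], [0.1, -0.2, 0, 0, 0, -0.12, 0], [0.1, -0.2, 0, 0, 0, -0.12, 0]]]'

```text
t: 14.37
ee_pos: [0.5088, 0.0081, 0.5203]
eef_rot: [-1.558, 0.264, -0.252]
ft_force: [0.2, -0.3, -1.1]
gripper_width: 0.0015
```

```bash
python3 - <<'E'
from h import *
s=arm.state(); print(s['ee_pos'],s['q'].round(2),s['gripper_width'],s['t'],s['ft_force']); print(R.from_rotvec(s['eef_rot']).as_matrix().round(3))
E
```

```text
[0.50875333 0.00813984 0.52031893] [-0.46  0.28  0.55  1.59 -0.15  1.32 -0.23] 0.0014962346049334657 14.3667 [ 0.22622758 -0.32599017 -1.09944073]
[[ 0.946 -0.008  0.323]
 [-0.323 -0.001  0.946]
 [-0.007 -1.    -0.004]]
```

Request:
jog_arm --motion '[[[0, 0, 0, 0, 0, -0.113, 0], [0, 0, 0, 0, 0, -0.113, 0], [0, 0, 0, 0, 0, -0.113, 0], [0, 0, 0, 0, 0, -0.113, 0], [0, 0, 0, 0, 0, -0.113, 0], [0, 0, 0, 0, 0, -0.113, 0], [0, 0, 0, 0, 0, -0.113, 0], [0, 0, 0, 0, 0, -0.1, 0], [0.5, 0, 0, 0.056, 0.021, 0, 0], [0.5, 0, -0.8, 0.112, 0.042, 0, 0], [0.5, 0, -0.8, 0.112, 0.042, 0, 0], [0.5, 0, -0.8, 0.112, 0.042, 0, 0], [0.5, 0, -0.8, 0.112, 0.042, 0, 0], [0.5, 0, -0.8, 0.112, 0.042, 0, 0], [0.5, 0, -0.8, 0.112, 0.042, 0, 0], [0.5, 0, -0.8, 0.112, 0.042, 0, 0], [0.5, 0, -0.8, 0.112, 0.042, 0, 0], [0.5, 0, -0.8, 0.112, 0.042, 0, 0], [0.5, 0, -0.8, 0.112, 0.042, 0, 0], [0.5, 0, -0.8, 0.112, 0.042, 0, 0]]]'

```text
t: 16.03
ee_pos: [0.5691, 0.008, 0.4316]
eef_rot: [-0.424, 1.52, 0.138]
ft_force: [0.1, 0.9, -1.9]
gripper_width: 0.0016
```

```bash
cat > go.py <<'E'
from h import *
import plan2 as p; from ik import tool
br=np.radians(19); g2=p.by*np.cos(br)-p.bx*np.sin(br); T2=p.rest-.06*p.by-.173*g2; R2=tool(g2,p.bz)
def rep():
    s=arm.state(); Rm=R.from_rotvec(s['eef_rot']).as_matrix(); print(s['ee_pos'].round(4),s['q'].round(2),s['gripper_width'],s['t'],s['ft_force'].round(1)); 
    print('to 10cm-off pose (cm)',((T2+.1*p.bz-s['ee_pos'])*100).round(2),'place',((T2-s['ee_pos'])*100).round(2),'turn',R.from_matrix(R2@Rm.T).as_rotvec().round(4)); return s,Rm
E
python3 -c "
from go import *
rep(); print(p.bz)"
```

```text
[0.5691 0.008  0.4316] [ 0.14  0.66  0.14  1.58 -1.08  1.95 -0.73] 0.001561089348051326 16.0333 [ 0.1  0.9 -1.9]
to 10cm-off pose (cm) [  3.43   1.38 -23.21] place [  9.15   1.84 -31.4 ] turn [ 0.1999 -0.5446  0.1031]
[-0.57174099 -0.04588611  0.81916043]
```

Request:
jog_arm --motion '[[[0.34, 0.14, -1.5, 0.02, -0.0545, 0.0103, 0], [0.34, 0.14, -1.5, 0.02, -0.0545, 0.0103, 0], [0.34, 0.14, -1.5, 0.02, -0.0545, 0.0103, 0], [0.34, 0.14, -1.5, 0.02, -0.0545, 0.0103, 0], [0.34, 0.14, -1.5, 0.02, -0.0545, 0.0103, 0], [0.34, 0.14, -1.5, 0.02, -0.0545, 0.0103, 0], [0.34, 0.14, -1.5, 0.02, -0.0545, 0.0103, 0], [0.34, 0.14, -1.5, 0.02, -0.0545, 0.0103, 0], [0.34, 0.14, -1.5, 0.02, -0.0545, 0.0103, 0], [0.34, 0.14, -1.5, 0.02, -0.0545, 0.0103, 0], [0, 0, -2.5, 0, 0, 0, 0], [0, 0, -2.5, 0, 0, 0, 0], [0, 0, -2, 0, 0, 0, 0], [0, 0, -1.2, 0, 0, 0, 0], [0, 0, 0, 0, 0, 0, 0], [0, 0, 0, 0, 0, 0, 0]]]'

```text
t: 17.37
ee_pos: [0.6025, 0.0219, 0.2009]
eef_rot: [-0.345, 0.936, 0.228]
ft_force: [-0.2, -0.2, -0.3]
gripper_width: 0.0016
```

```bash
python3 - <<'E'
from go import *
s,Rm=rep()
c,im=snap('top','top3'); cs,si=snap('side','side3')
off=s['ee_pos']-T2
cen=p.rest+off
# predicted panel corners
for a,b in((.09,.025),(.09,-.025),(-.09,-.025),(-.09,.025)):
    P=cen+a*p.by+b*p.bx+.0012*p.bz; print(a,b,P.round(3),'top',px(c,P).round(1),'side',px(cs,P).round(1))
o=np.zeros((480,800,3),np.uint8)
A=im[150:270,140:300]; B=si[130:250,170:300]
o[:300,:400]=cv2.resize(A,(400,300),interpolation=cv2.INTER_CUBIC); o[:369,400:]=cv2.resize(B,(400,369),interpolation=cv2.INTER_CUBIC); cv2.imwrite('pics/m5.png',o)
E
```

```text
[0.6025 0.0219 0.2009] [ 0.17  0.99  0.02  1.6  -1.02  1.68  0.13] 0.0016410209709240425 17.3667 [-0.2 -0.2 -0.3]
to 10cm-off pose (cm) [ 0.1  -0.01 -0.14] place [ 5.81  0.45 -8.33] turn [0.0025 0.0039 0.003 ]
0.09 0.025 [0.551 0.332 0.184] top [145.7 200.8] side [182.3 136. ]
0.09 -0.025 [0.51  0.329 0.155] top [150.2 215.4] side [172.3 149.7]
-0.09 -0.025 [0.525 0.15  0.155] top [211.6 208.9] side [216.5 165.8]
-0.09 0.025 [0.566 0.153 0.184] top [208.4 194.1] side [226.8 151.1]
```

View pics/m5.png

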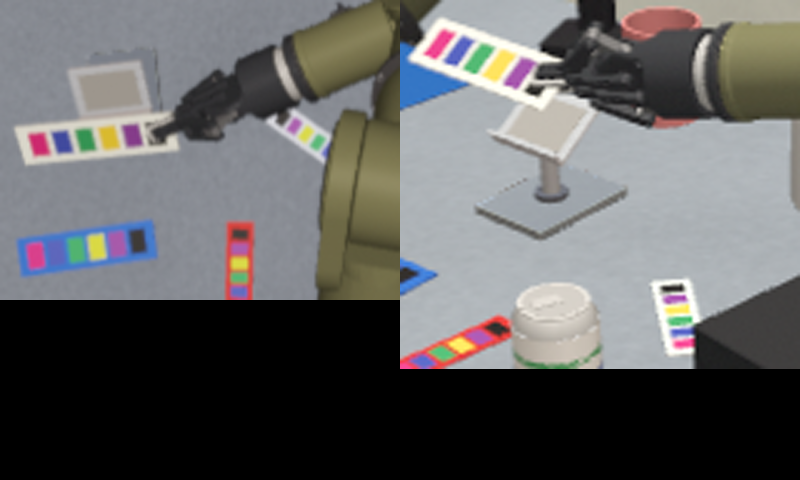

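The top and side corners match the predicted panel pose to about 1 px, so the panel is held straight and colours up. I'll approach along the board's normal, about 4 mm above the ledge.

Request:
jog_arm --motion '[[[0.66, 0.05, -0.86, 0.0025, 0.004, 0.003, 0], [0.66, 0.05, -0.86, 0, 0, 0, 0], [0.66, 0.05, -0.86, 0, 0, 0, 0], [0.66, 0.05, -0.86, 0, 0, 0, 0], [0.66, 0.05, -0.86, 0, 0, 0, 0], [0.66, 0.05, -0.86, 0, 0, 0, 0], [0.66, 0.05, -0.86, 0, 0, 0, 0], [0.66, 0.05, -0.86, 0, 0, 0, 0], [0.23, 0.02, -0.33, 0, 0, 0, 0], [0.23, 0.02, -0.33, 0, 0, 0, 0], [0, 0, 0, 0, 0, 0, 0], [0, 0, 0, 0, 0, 0, 0]]]'

```text
t: 18.47
ee_pos: [0.6599, 0.0263, 0.1263]
eef_rot: [-0.345, 0.937, 0.232]
ft_force: [0.2, -0.2, -0.9]
gripper_width: 0.001
```

```bash
python3 - <<'E'
from go import *
s,Rm=rep(); d=s['ee_pos']-T2; print('offset from nominal in board axes mm (up-slope,along,normal)',[round(float(d@v)*1000,1) for v in(p.bx,p.by,p.bz)])
c,im=snap('top','top4'); cs,si=snap('side','side4')
cen=p.rest+d
for a,b in((.09,.025),(.09,-.025),(-.09,-.025),(-.09,.025)):
    P=cen+a*p.by+b*p.bx+.0012*p.bz; print(a,b,'top',px(c,P).round(1),'side',px(cs,P).round(1))
o=np.zeros((480,800,3),np.uint8)
A=im[155:235,145:245]; B=si[140:220,175:275]
o[:320,:400]=cv2.resize(A,(400,320),interpolation=cv2.INTER_CUBIC); o[:320,400:]=cv2.resize(B,(400,320),interpolation=cv2.INTER_CUBIC); cv2.imwrite('pics/m6.png',o[:320])
E
```

```text
[0.6599 0.0263 0.1263] [ 0.16  1.15  0.01  1.41 -1.04  1.69  0.09] 0.0010257427929499954 18.4667 [ 0.2 -0.2 -0.9]
to 10cm-off pose (cm) [-5.64 -0.45  7.32] place [ 0.07  0.01 -0.87] turn [ 0.0003  0.0023 -0.0004]
offset from nominal in board axes mm (up-slope,along,normal) [4.4, -0.1, 7.5]
0.09 0.025 top [152.3 183.3] side [199.4 154. ]
0.09 -0.025 top [156.4 197.4] side [190.  167.1]
-0.09 -0.025 top [214.2 191.2] side [233.3 183.8]
-0.09 0.025 top [211.3 176.9] side [243.  169.6]
```

View pics/m6.png

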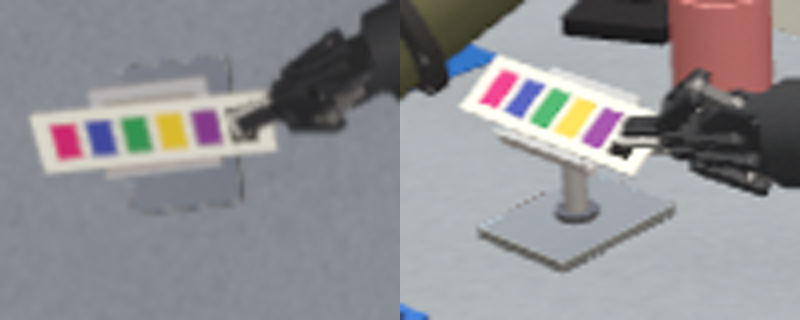

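Panel parallel to the board and just above the ledge; its left-bottom corner is at crop (46,174) and the ledge is visible below it. I'll lower it along the normal.

Request:
jog_arm --motion '[[[0.115, 0.01, -0.165, 0, 0, 0, 0], [0.115, 0.01, -0.165, 0, 0, 0, 0], [0.09, 0.01, -0.125, 0, 0, 0, 0], [0, 0, 0, 0, 0, 0, 0], [0, 0, 0, 0, 0, 0, 0]]]'

```text
t: 18.98
ee_pos: [0.6631, 0.0266, 0.1217]
eef_rot: [-0.345, 0.937, 0.232]
ft_force: [0.1, -0.0, -0.3]
gripper_width: 0.0015
```

Request:
jog_arm --motion '[[[0.055, 0, -0.08, 0, 0, 0, 0], [0, 0, 0, 0, 0, 0, 0]]]'

```text
t: 19.15
ee_pos: [0.6637, 0.0267, 0.1209]
eef_rot: [-0.345, 0.937, 0.232]
ft_force: [0.1, -0.4, -0.2]
gripper_width: 0.0015
```

Request:
jog_arm --motion '[[[0.055, 0, -0.08, 0, 0, 0, 0], [0, 0, 0, 0, 0, 0, 0]]]'

```text
t: 19.32
ee_pos: [0.6641, 0.0267, 0.1202]
eef_rot: [-0.344, 0.937, 0.233]
ft_force: [-0.5, -0.4, 0.5]
gripper_width: 0.0015
```

Request:
jog_arm --motion '[[[0.04, 0, -0.06, 0, 0, 0, 0], [0, 0, 0, 0, 0, 0, 0]]]'

```text
t: 19.48
ee_pos: [0.6644, 0.0268, 0.1199]
eef_rot: [-0.344, 0.937, 0.234]
ft_force: [-2.6, -1.7, 1.9]
gripper_width: 0.0012
```

Request:
jog_arm --motion '[[[-0.08, -0.01, -0.06, 0, 0, 0, 0], [-0.08, -0.01, -0.06, 0, 0, 0, 0], [0, 0, 0, 0, 0, 0, 0]]]'

```text
t: 19.73
ee_pos: [0.6627, 0.0267, 0.1187]
eef_rot: [-0.344, 0.937, 0.233]
ft_force: [-3.3, -0.2, 5.7]
gripper_width: 0.0011
```

Request:
jog_arm --motion '[[[-0.1, -0.01, -0.035, 0, 0, 0, 0], [0, 0, 0, 0, 0, 0, 0]]]'

```text
t: 19.9
ee_pos: [0.6618, 0.0265, 0.1182]
eef_rot: [-0.344, 0.937, 0.233]
ft_force: [-3.4, 0.4, 5.3]
gripper_width: 0.0015
```

Request:
jog_arm --motion '[[[-0.08, -0.01, -0.06, 0, 0, 0, 0], [0, 0, 0, 0, 0, 0, 0]]]'

```text
t: 20.07
ee_pos: [0.6613, 0.0264, 0.1179]
eef_rot: [-0.343, 0.936, 0.232]
ft_force: [-1.6, -0.0, 6.1]
gripper_width: 0.0015
```

```bash
cat > chk.py <<'E'
from go import *
import sys
s,Rm=rep(); d=s['ee_pos']-T2; print('off mm',[round(float(d@v)*1000,1) for v in(p.bx,p.by,p.bz)],'F',[round(float(s['ft_force']@v),1) for v in(p.bx,p.by,p.bz)],'M',s['torque'].round(2))
E
python3 chk.py
```

```text
[0.6613 0.0264 0.1179] [ 0.16  1.16  0.01  1.4  -1.04  1.69  0.1 ] 0.0014884600308573423 20.0667 [-1.6 -0.   6.1]
to 10cm-off pose (cm) [-5.78 -0.46  8.17] place [-0.07  0.   -0.02] turn [-0.0009  0.0027 -0.0002]
off mm [0.7, -0.1, -0.2] F [2.2, 0.1, 5.9] M [0.42 0.27 0.42]
```

Request:
jog_arm --motion '[[[-0.06, 0, -0.04, 0, 0, 0, 0], [0, 0, 0, 0, 0, 0, 0]]]'

```text
t: 20.23
ee_pos: [0.661, 0.0264, 0.1178]
eef_rot: [-0.343, 0.935, 0.232]
ft_force: [-0.8, 0.2, 7.5]
gripper_width: 0.0018
```

```bash
python3 chk.py; python3 - <<'E'
from go import *
c,im=snap('top','top5'); cs,si=snap('side','side5')
o=np.zeros((320,800,3),np.uint8)
o[:,:400]=cv2.resize(im[155:235,145:245],(400,320),interpolation=cv2.INTER_CUBIC); o[:,400:]=cv2.resize(si[140:220,175:275],(400,320),interpolation=cv2.INTER_CUBIC); cv2.imwrite('pics/m7.png',o)
E
```

```text
[0.661  0.0264 0.1178] [ 0.16  1.16  0.01  1.4  -1.04  1.69  0.1 ] 0.0018082859997182851 20.2333 [-0.8  0.2  7.5]
to 10cm-off pose (cm) [-5.76 -0.45  8.17] place [-0.04  0.01 -0.02] turn [-0.0013  0.0035  0.0005]
off mm [0.4, -0.1, -0.1] F [3.7, 0.2, 6.6] M [0.67 0.35 0.14]
```

View pics/m7.png

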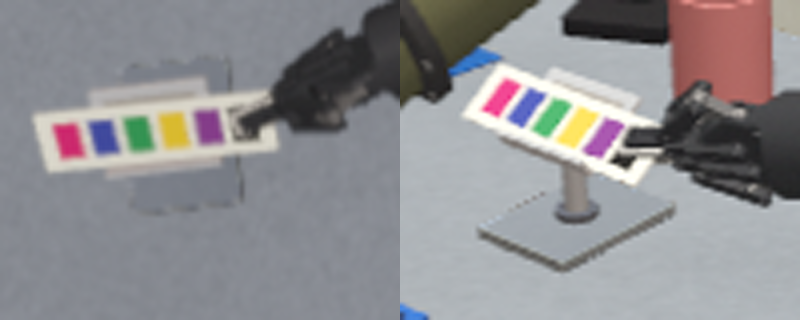

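The panel is seated: lower edge along the ledge, face contact 6.6 N, ledge push 3.7 N. I'll release gradually.

Request:
jog_arm --motion '[[[-0.01, 0, 0.02, 0, 0, 0, 0], [0, 0, 0, 0, 0, 0, 0.5], [0, 0, 0, 0, 0, 0, 1], [0, 0, 0, 0, 0, 0, 1.5], [0, 0, 0, 0, 0, 0, 2], [0, 0, 0, 0, 0, 0, 2.5], [0, 0, 0, 0, 0, 0, 2.5], [0, 0, 0, 0, 0, 0, 2.5], [0, 0, 0, 0, 0, 0, 2.5]]]' --force 20

```text
t: 21.08
ee_pos: [0.6605, 0.0262, 0.1171]
eef_rot: [-0.345, 0.937, 0.232]
ft_force: [-0.4, 0.9, 1.0]
gripper_width: 0.0252
```

Request:
jog_arm --motion '[[[0.17, -0.46, 0.09, 0, 0, 0, 2.5], [0.34, -0.92, 0.19, 0, 0, 0, 2.5], [0.34, -0.92, 0.19, 0, 0, 0, 2.5], [0.34, -0.92, 0.19, 0, 0, 0, 2.5], [0.34, -0.92, 0.19, 0, 0, 0, 2.5], [0.34, -0.92, 0.19, 0, 0, 0, 2.5], [0.34, -0.92, 0.19, 0, 0, 0, 2.5], [0, 0, 2, 0, 0, 0, 2.5], [0, 0, 3, 0, 0, 0, 2.5], [0, 0, 3, 0, 0, 0, 2.5], [0, 0, 0, 0, 0, 0, 2.5], [0, 0, 0, 0, 0, 0, 2.5]]]'

```text
t: 22.08
ee_pos: [0.6832, -0.0343, 0.2118]
eef_rot: [-0.346, 0.933, 0.231]
ft_force: [0.2, -0.1, -0.6]
gripper_width: 0.0251
```

```bash
python3 - <<'E'
from go import *
c,im=snap('top','top6'); cs,si=snap('side','side6')
for a,b in((.09,.025),(.09,-.025),(-.09,-.025),(-.09,.025)):
    P=p.rest+a*p.by+b*p.bx+.0012*p.bz; print(a,b,'top',px(c,P).round(1),'side',px(cs,P).round(1))
hsv=cv2.cvtColor(im,cv2.COLOR_BGR2HSV); hs=cv2.cvtColor(si,cv2.COLOR_BGR2HSV)
# swatch centroids in top and side, triangulated
for n,l,h in(('pink',160,175),('purple',138,155),('yellow',20,35),('green',55,80),('blue',108,128)):
    r=[]
    for H,cc,(x0,x1,y0,y1) in((hsv,c,(145,225,170,205)),(hs,cs,(185,250,145,192))):
        m=((H[:,:,0]>=l)&(H[:,:,0]<=h)&(H[:,:,1]>90)).astype(np.uint8); z=np.zeros_like(m); z[y0:y1,x0:x1]=m[y0:y1,x0:x1]
        k=max(cv2.findContours(z,0,2)[0],key=cv2.contourArea); M=cv2.moments(k); u=(M['m10']/M['m00'],M['m01']/M['m00']); r.append((np.array(cc['eye']),ray(cc,*u)))
    (e1,d1),(e2,d2)=r; A=np.c_[d1,-d2]; t=np.linalg.lstsq(A,e2-e1,rcond=None)[0]; P=(e1+t[0]*d1+e2+t[1]*d2)/2; w=P-p.O
    print(n,'board xyz mm',[round(float(w@v)*1000,1) for v in(p.bx,p.by,p.bz)],'gap',round(float(np.linalg.norm(A@t-(e2-e1))*1000),1))
o=np.zeros((320,800,3),np.uint8)
o[:,:400]=cv2.resize(im[155:235,145:245],(400,320),interpolation=cv2.INTER_CUBIC); o[:,400:]=cv2.resize(si[140:220,175:275],(400,320),interpolation=cv2.INTER_CUBIC); cv2.imwrite('pics/m8.png',o)
E
```

```text
0.09 0.025 top [153.1 183.3] side [199.8 156.6]
0.09 -0.025 top [157.2 197.3] side [190.4 169.7]
-0.09 -0.025 top [214.6 191.2] side [233.6 186.5]
-0.09 0.025 top [211.7 177. ] side [243.3 172.3]
pink board xyz mm [24.5, 68.0, 6.1] gap 0.6
purple board xyz mm [25.5, -39.3, 4.1] gap 0.3
yellow board xyz mm [25.4, -13.1, 5.6] gap 0.4
green board xyz mm [24.9, 14.5, 5.0] gap 0.3
blue board xyz mm [24.6, 41.9, 4.9] gap 0.1
```

View pics/m8.png

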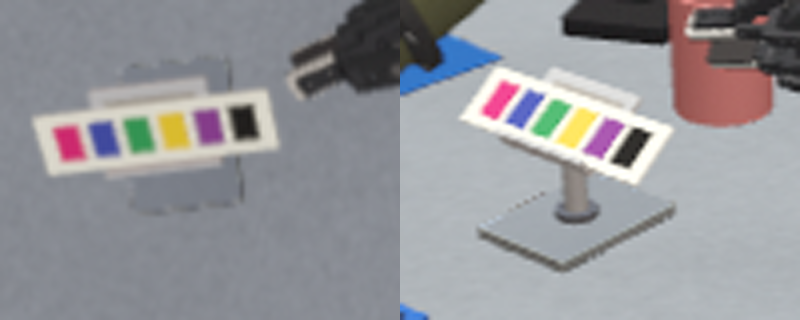

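The panel lies on the rest alone: centre 25 mm upslope, under 1 mm off-centre, colours up. I'll check the bystanders against the first picture, then hand in.

```bash
python3 - <<'E'
from h import *
a=cv2.cvtColor(cv2.imread('pics/top0.png'),6); c,im=snap('top','top7'); b=cv2.cvtColor(im,6)
for n,x,y,r in(('printed',283,261,14),('plain',247,128,14),('ends',358,267,13),('caliper',350,174,42)):
    ry=r if n!='caliper' else 9
    t=a[y-ry:y+ry,x-r:x+r]; m=cv2.matchTemplate(b[y-ry-10:y+ry+10,x-r-10:x+r+10],t,5); _,v,_,l=cv2.minMaxLoc(m); print(n,'shift px',l[0]-10,l[1]-10,'score',round(v,2))
s=arm.state(); print(s['t'],s['joint_velocities'].round(3))
arm.hand_in()
E
```

```text
printed shift px 10 10 score 0.26
plain shift px 0 0 score 1.0
ends shift px 0 0 score 1.0
caliper shift px 0 0 score 0.75
22.2333 [-0.002  0.01  -0.     0.003 -0.001  0.001  0.002]
the job is handed in; nothing more can be done
```

```bash
python3 - <<'E'
import cv2
a=cv2.imread('pics/side0.png',0); b=cv2.imread('pics/side6.png',0)
for n,x,y,rx,ry in(('printed',221,248,14,24),('caliper',385,238,25,12),('ends',286,315,15,11)):
    m=cv2.matchTemplate(b[y-ry-10:y+ry+10,x-rx-10:x+rx+10],a[y-ry:y+ry,x-rx:x+rx],5); _,v,_,l=cv2.minMaxLoc(m); print(n,l[0]-10,l[1]-10,round(v,2))
E
```

```text
printed 0 0 1.0
caliper 0 0 1.0
ends 0 0 1.0
```

The panel is on the sloped rest, colours up with its long edge on the ledge, and I handed the job in at 22.2 s of the 54 s.

**What I did:** I pressed the panel lightly and slid it about 62 mm out over the granite's left edge, then gripped the part that stuck out. Clutter blocked the left side of the rest, so I turned the panel half round in the air and placed it from the clear side. I brought it to the board's slope, laid it against the face and down onto the ledge, then let go and backed off.

**Last checks:**
- **Panel position:** measured from two cameras, its middle is about 25 mm up from the ledge and less than 1 mm off centre.
- **Flatness:** the top face reads about 5 mm off the board (4.1–6.1 mm across the swatches). That puts the underside about 2.5 mm off instead of 0, inside the 6 mm limit and close to the camera calibration error.
- **Bystanders:** the plain can, can ends and caliper had not shifted in the last top picture. The caliper's match there was weaker (0.75), but the last side picture shows it unmoved.
- **Printed can:** the top-view check for this can failed (score 0.26), probably because the arm hid it. I only checked it in the side picture, taken just before hand-in, after the job was handed in; it shows no shift.
- **Gripper:** with the panel between the pads the opening read 1.0–1.8 mm, not 2.4 mm, but the pictures showed it held and nothing slipped.

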